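# Make up the sampling kit and the weighing kit

### The arm

A 6-joint arm with a two-finger parallel gripper is mounted at the origin on the work surface. World frame = base frame: x ahead of the robot, y to its left, z up, the work surface at z = 0. Lengths are in m, angles in rad, forces in N, time in s.
With the tool pointing down it reaches from about 0.375 to 0.9 m from the base axis. Payload 3.1 kg.
Tool frame: the origin (TCP) lies on the front face of the gripper's body, between the roots of the fingers; the fingertips stand 73 mm ahead of it and the grasp point (between the pads) lies 54 mm ahead of it (manip.finger_overhang is the distance from the TCP to the fingertips, in m); z points along the fingers, y is the direction in which the jaws open and shut (so a half turn about z gives the same grasp; the last joint's range is limited). The gripper opens to 85 mm and grips with 20 to 120 N. Pads are 22 mm wide; open, the fingers measure 114 mm over their backs; the gripper's body (76 mm by 85 mm) begins 54 mm behind the grasp point. The pads swing forward as they close: fully open they stand 13 mm farther back than shut.
Start: joints at [-1.294, 0.527, 1.433, -0, 1.181, -0.178], TCP at [0.275, -0.561, 0.304] pointing down, gripper open.
Joint ranges: [-3.08, 3.08], [-0.75, 2.2], [0.22, 2.44], [-1.43, 4.57], [0, 2.65], [-2.85, 2.85]. Speed limits (rad/s): [2.79, 2.79, 3.14, 3.14, 3.14, 3.14].

### API

Orientations are given as a unit quaternion [x, y, z, w].
In Python, from station import manip gives the robot as it stands.
- The arm moves only by the tool apply_moves, never from a script. Its argument "increments" is a list that holds one entry, the list of rows, each a list of 4 numbers: the shift along the tool's x, y, z in m, then the turn about the tool's z in degrees. In form: [[[dx, dy, dz, spin], ...]]. A call has 1 to 5 rows; each row shifts and turns the pose as measured when the row begins, along the tool's axes as they then stand; what a row does not reach is not made up. A row lasts 1/10 s, in which the tool goes at most 50 mm and 8.59 degrees, less where a joint would pass 70% of its speed; a pose out of reach is approached as far as the arm can. A call with a gripper value outside its range is refused whole. "fingers" is the opening, from 0 (shut) to 1 (fully open), set as the call begins (left out, the last holds). The fingers move at their own pace and stop on an object; "newtons" is the grip in N (left out, the last holds). Time passes only in rows, so rows that do not move let the fingers close. It gives the time, the measured TCP pose, the force and the opening at its end, in the units of the state.
- manip.sense(): the state, without advancing time (a new reading comes with each control period).
- manip.snapshot(name): name is "scene" or "side" or "wrist"; returns (picture, depth): 480x640x3 uint8, red, green, blue; 480x640 float32, m along the optical axis (not along the pixel's ray), 0 where there is no reading.
- manip.camera_model(name): a dict with "mtx" (3x3 intrinsics, pixels), "R" (3x3) and "t" (3): a world point X has camera coordinates R X + t; the wrist camera has in their place "mount" (4x4, takes a point from camera to tool coordinates, whose origin is the TCP and whose axes are the flange's). Camera axes: x right, y down, z forward; pixel columns grow to the right and rows downward; lengths in m; the calibration is good to about 2 mm. A picture is of the moment at which its call begins: read the wrist's pose just before it. camera_model takes no time and is no camera call.
- manip.sign_off(): hands the job in, once; it reports no verdict.
The state is a dict: "t": time; "q": joint angles; "qd": joint speeds; "tau": joint torques, N m; "tcp_pos": TCP position; "tool_rot": TCP orientation; "force": force on the tool from outside, world axes, zero at the start; "ft_torque": the same for the moment, N m; "finger_gap": opening from 0.0 (shut) to 1.0 (fully open).
Only numpy, scipy, OpenCV 4.12 (cv2) and the standard library are available. Lean on these libraries where they do the work, as an engineer would, in place of code of your own. Each camera call takes 0.05 s, during which the arm holds its last target.

### The job

Make up the two kits in their trays. The sampling kit, in the three-bay tray, takes the squat jar in the middle bay and the tall round bottle and the open steel cup in the two end bays, either way round; the weighing kit, in the two-bay tray, takes the knobbed steel weight and the square bottle, one to each bay. Everything stands upright on the floor of its bay, and the dropper bottle and the timer stay standing where they are.

Things in the scene. Friction and masses are not known exactly. Their poses are not given: they have to be found in the camera images.
- tall_bottle_mid (a point): Tall round bottle, white plastic, standing: body 40 mm across and 66 mm high, then a shoulder and a screw cap 27 mm across; 90 mm high in all. This point is its centre, half-way up; z is up along its axis.
- squat_jar_mid (a point): Squat round jar with a wide flat lid, white plastic, standing: 56 mm across, 56 mm high, nearly a plain cylinder. This point is its centre, half-way up; z is up along its axis.
- steel_cup_mid (a point): Open steel cup without a handle, standing mouth up: straight-sided, 50 mm across, 56 mm high, wall 3 mm. This point is its centre, half-way up; z is up along its axis.
- weight_mid (a point): Steel balance weight with a knob, about 450 g, standing: body 44 mm across and 40 mm high, above it a short neck and a knob 26 mm across; 60 mm high in all. This point is its centre, half-way up; z is up along its axis.
- square_bottle_mid (a point): Square bottle, white plastic, standing: body 46 by 46 mm (sides along its x and y) and 54 mm high, on it a round cap 23 mm across; 70 mm high in all. This point is its centre, half-way up; z is up along its axis.
- tray3: Long grey kit tray with three bays in a row, 228 by 100 mm. Fixed to the bench. Floor 4 mm thick, outer walls and dividers 3 mm thick with their tops 11 mm above the bench. Origin: centre of its underside, on the bench; its y runs along its long side (the row of bays), x across it, z up. Each bay is 72 mm (y) by 94 mm (x) inside; bay centres at y = -75, 0 and +75 mm.
- tray2: Short grey kit tray with two bays in a row, 153 by 100 mm. Fixed to the bench. Floor 4 mm thick, outer walls and dividers 3 mm thick with their tops 11 mm above the bench. Origin: centre of its underside, on the bench; its y runs along its long side (the row of bays), x across it, z up. Each bay is 72 mm (y) by 94 mm (x) inside; bay centres at y = -37.5 and +37.5 mm.
- dropper_mid (a point): Brown round dropper bottle with a black rubber bulb, 38 mm across, 91 mm high, loose, standing among the stock; not part of a kit. This point is its centre, half-way up; z is up along its axis.
- timer_mid (a point): Bench timer, white block 50 by 50 by 34 mm with a black dial 36 mm across on top, 44 mm high in all, loose, among the stock; not part of a kit. This point is its centre, half-way up; z is up along its axis.
There are look-alikes about, which are no part of the job. What is shaped like the part that bears squat_jar_mid but pink is not meant.

How it is judged:
At the end, for the whole second after the job is handed in: Three-bay tray: jar in the middle bay, tall bottle and cup in the end bays; two-bay tray: weight and square bottle, a bay each. Each within 20 mm of its bay's centre along the tray, 30 mm across it, upright within 0.1 rad, on the bay's floor (height within 4 mm), at rest (x of tall_bottle_mid in the frame of tray3 between -0.03 and 0.03 m and z of tall_bottle_mid in the frame of tray3 between 0.045 and 0.053 m and angle between each of tall_bottle_mid, squat_jar_mid, steel_cup_mid, weight_mid, square_bottle_mid's own z axis and vertical below 0.1 rad and linear speed of each of tall_bottle, squat_jar, steel_cup, weight, square_bottle below 0.02 m/s and angular speed of each of tall_bottle, squat_jar, steel_cup, weight, square_bottle below 0.2 rad/s and x of squat_jar_mid in the frame of tray3 between -0.03 and 0.03 m and z of squat_jar_mid in the frame of tray3 between 0.028 and 0.036 m and x of steel_cup_mid in the frame of tray3 between -0.03 and 0.03 m and z of steel_cup_mid in the frame of tray3 between 0.028 and 0.036 m and x of weight_mid in the frame of tray2 between -0.03 and 0.03 m and z of weight_mid in the frame of tray2 between 0.03 and 0.038 m and x of square_bottle_mid in the frame of tray2 between -0.03 and 0.03 m and z of square_bottle_mid in the frame of tray2 between 0.035 and 0.043 m and y of squat_jar_mid in the frame of tray3 between -0.02 and 0.02 m and ((y of tall_bottle_mid in the frame of tray3 between 0.055 and 0.095 m and y of steel_cup_mid in the frame of tray3 between -0.095 and -0.055 m) or (y of tall_bottle_mid in the frame of tray3 between -0.095 and -0.055 m and y of steel_cup_mid in the frame of tray3 between 0.055 and 0.095 m)) and ((y of weight_mid in the frame of tray2 between 0.0175 and 0.0575 m and y of square_bottle_mid in the frame of tray2 between -0.0575 and -0.0175 m) or (y of weight_mid in the frame of tray2 between -0.0575 and -0.0175 m and y of square_bottle_mid in the frame of tray2 between 0.0175 and 0.0575 m))); the robot touches nothing.
It fails at once if the dropper bottle is shifted by more than 25 mm or tipped over (distance of dropper_mid from where it was at the start of the episode above 0.025 m or angle between dropper_mid's own z axis and vertical above 0.5 rad).
It fails at once if the timer is shifted by more than 25 mm or tipped over (distance of timer_mid from where it was at the start of the episode above 0.025 m or angle between timer_mid's own z axis and vertical above 0.5 rad).
It also fails if it takes over 131 s, if anything falls off the work surface, if the arm or the gripper's body presses on something with over 40 N, if the wrist force passes 120 N, or if a joint passes its speed limit or range.

## Working session

There is one attempt and no reset: what is moved stays moved. The work goes in short steps, Python scripts to look and compute and a tool call to move; the robot and the scene stay as the last step left them, time stands still between calls to the robot, and variables do not carry over. Pictures are saved under pics/ and viewed, and the job is handed in when it is done.

Besides the shell and the picture viewer there is one more tool, called after "Call:" by a JSON object that holds its "op" and its "data". apply_moves: Moves the arm, as the interface text tells. Its arguments: {"type":"object","properties":{"increments":{"type":"array","items":{"type":"array","items":{"type":"array","items":{"type":"number"}}}},"fingers":{"type":"number"},"newtons":{"type":"number"}},"required":["increments"]}

```bash
ls; mkdir -p pics
python3 - <<'E'
from station import manip
import cv2,numpy as np
s=manip.sense();print(s)
for n in("scene","side"):
    p,d=manip.snapshot(n);cv2.imwrite(f"pics/{n}0.png",p[:,:,::-1]);np.save(f"pics/{n}0.npy",d)
    m=manip.camera_model(n);print(n,m)
    
print(manip.camera_model("wrist"),manip.finger_overhang)
E
```

```text
pics
{'t': 0.0, 'q': array([-1.29348611e+00,  5.28451230e-01,  1.43391067e+00, -1.88645034e-05,
        1.18135141e+00, -1.78522018e-01]), 'qd': array([-0.00092791,  0.00110893, -0.0010461 ,  0.00057092,  0.00080122,
        0.0002474 ]), 'tau': array([-2.37479999e-04, -4.42353129e+01, -1.78027546e+01, -2.49272834e-04,
        8.41033616e-03,  9.73294107e-06]), 'tcp_pos': array([ 0.27498719, -0.56063672,  0.30293994]), 'tool_rot': array([ 9.74138001e-01,  2.25951392e-01, -6.10642927e-05, -1.05860653e-03]), 'force': array([ 0.55455156, -0.1818594 ,  0.13785235]), 'ft_torque': array([ 0.05800241, -0.0212586 , -0.03754509]), 'finger_gap': 0.9964006905812107}
scene {'mtx': array([[596.53945824,   0.        , 317.35437975],
       [  0.        , 596.53945824, 242.36600166],
       [  0.        ,   0.        ,   1.        ]]), 'R': array([[ 0.03593417,  0.99928239, -0.01197688],
       [ 0.78114218, -0.03556088, -0.62333965],
       [-0.62331824,  0.01304355, -0.78185947]]), 't': array([-0.02842437, -0.35566202,  1.74402642])}
side {'mtx': array([[571.22328384,   0.        , 315.31945263],
       [  0.        , 571.22328384, 236.6163548 ],
       [  0.        ,   0.        ,   1.        ]]), 'R': array([[-0.95159737, -0.30732622, -0.00361169],
       [-0.1685024 ,  0.53150235, -0.83012782],
       [ 0.25703967, -0.78933887, -0.55756144]]), 't': array([0.47284631, 0.15565552, 1.24723906])}
{'mtx': array([[400.68702945,   0.        , 315.75384649],
       [  0.        , 400.68702945, 237.63867395],
       [  0.        ,   0.        ,   1.        ]]), 'mount': array([[ 1.55109471e-04, -9.50495213e-01, -3.10739162e-01,
         8.02573947e-02],
       [ 9.99999963e-01,  7.79350003e-05,  2.60773763e-04,
        -4.45368016e-04],
       [-2.23646757e-04, -3.10739191e-01,  9.50495189e-01,
        -7.11868580e-02],
       [ 0.00000000e+00,  0.00000000e+00,  0.00000000e+00,
         1.00000000e+00]])} 0.0726
```

View pics/scene0.png

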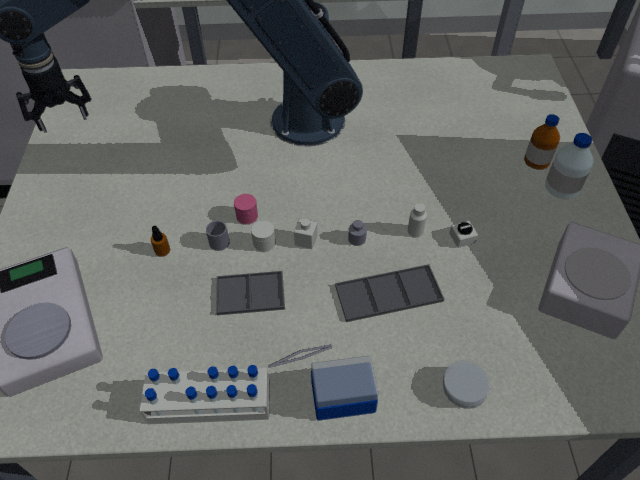

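View pics/side0.png

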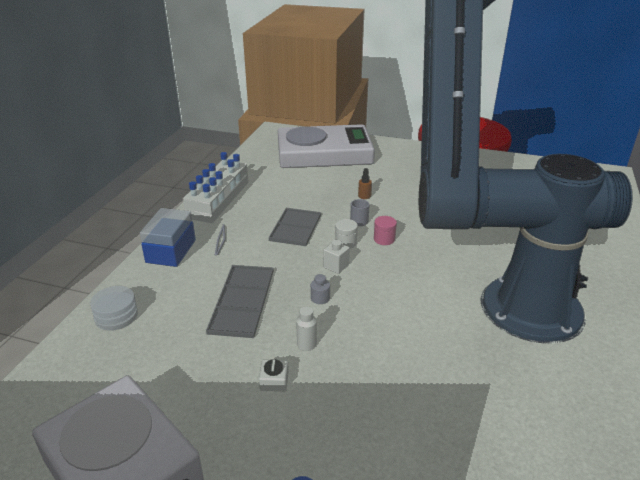

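The scene view shows the dropper (160,242), steel cup (217,235), pink jar (246,209), white jar (263,236), square bottle (306,234), weight (357,233), tall bottle (417,221) and timer (463,233). The two-bay tray is at (250,292) and the three-bay tray at (388,292). There are two jar shapes, pink (246,209) and white (263,236). The white one fits, since pink is excluded. I'll check that in a crop.

Run:
```python
import cv2
p=cv2.imread("pics/scene0.png")
c=p[185:265,140:340];cv2.imwrite("pics/c1.png",cv2.resize(c,None,fx=4,fy=4,interpolation=cv2.INTER_CUBIC))
c=p[195:335,200:480];cv2.imwrite("pics/c2.png",cv2.resize(c,None,fx=2.8,fy=2.8,interpolation=cv2.INTER_CUBIC))
```

```text
(no output)
```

View pics/c1.png

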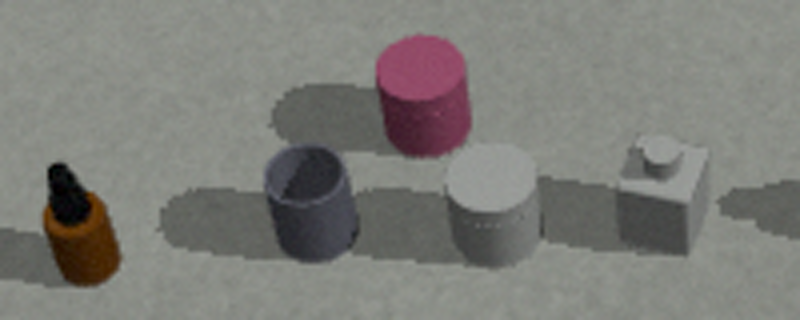

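View pics/c2.png

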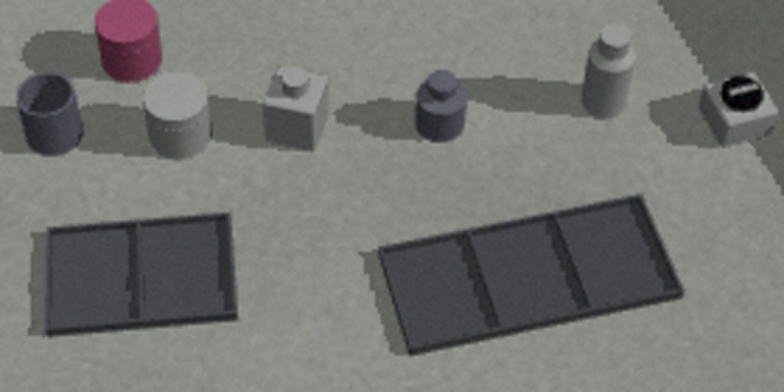

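```bash
cat > h.py <<'E'
import numpy as np,cv2
from station import manip
def ray(n,u,v,z,M=None):
    m=M or manip.camera_model(n)
    d=np.linalg.inv(m["mtx"])@np.array([u,v,1.])
    R,t=m["R"],m["t"];c=-R.T@t;w=R.T@d
    return c+w*(z-c[2])/w[2]
def cloud(n,d):
    m=manip.camera_model(n);v,u=np.mgrid[:480,:640]
    P=np.stack([(u-m["mtx"][0,2])*d/m["mtx"][0,0],(v-m["mtx"][1,2])*d/m["mtx"][1,1],d],-1)
    return (P-m["t"])@m["R"]
E
python3 - <<'E'
from h import *
np.set_printoptions(precision=4,suppress=True)
T=dict(cup=(216.75,228,.056,.025),jar=(262.75,229.5,.056,.028),pink=(245.25,201.75,.056,.028),sq=(305.5,222.5,.070,.0115),wt=(357.9,223.6,.06,.013),tall=(419.3,208.2,.09,.0135),timer=(465,228.2,.044,.018))
C={n:cloud(n,np.load(f"pics/{n}0.npy")) for n in("scene","side")}
for k,(u,v,z,r) in T.items():
    p=ray("scene",u,v,z);o=[p[:2]]
    for n in C:
        Q=C[n].reshape(-1,3);q=Q[(np.hypot(*(Q[:,:2]-p[:2]).T)<r+.012)&(abs(Q[:,2]-z)<.006)]
        o.append(((q.max(0)+q.min(0))/2 if len(q) else None,len(q)))
    print(k,o)
def c2(x,y):return(200+x/2.8,195+y/2.8)
for nm,L in(("tray2",[(48,228),(230,214),(237,319),(46,333)]),("tray3",[(380,248),(641,197),(682,295),(410,352)])):
    q=np.array([ray("scene",*c2(*a),.011)[:2] for a in L])
    print(nm,q.tolist(),q.mean(0),[np.linalg.norm(q[i]-q[i-1]) for i in range(4)])
    r=cv2.minAreaRect((q*1000).astype(np.float32));print(r)
Q=C["scene"].reshape(-1,3)
p=ray("scene",160,248,.04);q=Q[(np.hypot(*(Q[:,:2]-p[:2]).T)<.05)&(Q[:,2]>.02)];print("dropper",q.min(0),q.max(0))
E
```

```text
cup [array([ 0.4459, -0.2265]), (array([ 0.4464, -0.2281,  0.0556]), 127), (array([ 0.4462, -0.2275,  0.0551]), 103)]
jar [array([ 0.4556, -0.1169]), (array([ 0.4551, -0.1178,  0.0559]), 352), (array([ 0.4536, -0.1151,  0.0556]), 266)]
pink [array([ 0.3644, -0.1619]), (array([ 0.3657, -0.1627,  0.0558]), 317), (array([ 0.3635, -0.1622,  0.056 ]), 248)]
sq [array([ 0.4504, -0.0149]), (array([ 0.4504, -0.0161,  0.0695]), 63), (array([ 0.4488, -0.0151,  0.0695]), 66)]
wt [array([0.4511, 0.1093]), (array([0.4509, 0.1085, 0.0601]), 75), (array([0.4502, 0.1094, 0.0599]), 89)]
tall [array([0.4357, 0.2542]), (array([0.432 , 0.2553, 0.0896]), 88), (array([0.4329, 0.2564, 0.0892]), 128)]
timer [array([0.4637, 0.3653]), (array([0.4638, 0.3621, 0.0432]), 148), (array([0.4572, 0.3668, 0.0434]), 248)]
tray2 [[0.5552150909204703, -0.22445862455970478], [0.5476329366274099, -0.07340596553118502], [0.650824645544061, -0.06774863835191072], [0.6572758604240868, -0.2190312934292139]] [ 0.6027 -0.1462] [np.float64(0.10220497343510411), np.float64(0.15124283408912315), np.float64(0.10334666970905364), np.float64(0.1514201436423389)]
((603.0198364257812, -146.10362243652344), (103.34556579589844, 151.71978759765625), 2.87357497215271)
tray3 [[0.587482860693631, 0.04964245432465307], [0.5454406021995154, 0.27080883818845686], [0.6437370979171323, 0.2887149821775473], [0.6870950988790435, 0.06766534074727529]] [0.6159 0.1692] [np.float64(0.10122955315178517), np.float64(0.22512689943824446), np.float64(0.09991411843639274), np.float64(0.2252617593464655)]
((616.2679443359375, 169.23709106445312), (101.22557830810547, 226.0235595703125), 10.76312255859375)
dropper [ 0.451  -0.3808  0.0202] [ 0.4884 -0.345   0.0959]
```

The crops confirm that the white jar at scene (263,236) is the squat jar, and the pink one stays put. Next I need the square bottle's yaw.

Run:
```python
from h import *
for n in("scene","side"):
    Q=cloud(n,np.load(f"pics/{n}0.npy")).reshape(-1,3)
    q=Q[(np.hypot(Q[:,0]-.45,Q[:,1]+.0153)<.04)&(abs(Q[:,2]-.054)<.004)]
    print(n,len(q),cv2.minAreaRect((q[:,:2]*1000).astype(np.float32)))
```

```text
scene 197 ((451.0035400390625, -16.04884147644043), (46.295902252197266, 48.22593688964844), 72.8406982421875)
side 176 ((449.7272644042969, -12.8450927734375), (46.17839813232422, 48.39583206176758), 76.12120819091797)
```

Call:
{"op": "apply_moves", "data": {"increments": [[[0,0,0,-8.5],[0,0,0,-8.5],[0,0,0,-8.5],[0,0,0,-8.5],[0,0,0,-8.5]]], "fingers": 1, "newtons": 40}}

```text
t: 0.6
tcp_pos: [0.2745, -0.5591, 0.2999]
tool_rot: [0.822, 0.569, 0.001, -0.004]
force: [0.5, -0.3, -0.3]
finger_gap: 0.997
```

Call:
{"op": "apply_moves", "data": {"increments": [[[0,0,0,-7],[0,0,0,-7],[0,0,0,-7],[0.045,0.02,0,0],[0.045,0.02,0,0]]]}}

```text
t: 1.1
tcp_pos: [0.3107, -0.4712, 0.2975]
tool_rot: [0.701, 0.713, 0.002, -0.004]
force: [0.1, 0.5, -0.6]
finger_gap: 0.997
```

Call:
{"op": "apply_moves", "data": {"increments": [[[0.042,0.023,0.008,0],[0.042,0.023,0.008,0],[0.042,0.023,0.008,0],[0.042,0.023,0.008,0],[0.042,0.023,0.008,0]]]}}

```text
t: 1.6
tcp_pos: [0.4238, -0.2522, 0.2576]
tool_rot: [0.703, 0.711, 0.002, -0.003]
force: [1.2, -0.8, 0.4]
finger_gap: 0.999
```

```bash
cat >> h.py <<'E'
def rel(x,y,z):
    from scipy.spatial.transform import Rotation as R
    s=manip.sense();r=R.from_quat(s["tool_rot"]);
    print("delta tool mm",np.round(1000*r.inv().apply(np.array([x,y,z])-s["tcp_pos"]),1),"tcp",s["tcp_pos"].round(4),"heading",np.degrees(np.arctan2(r.as_matrix()[1,0],r.as_matrix()[0,0])).round(1),"tilt",np.degrees(np.arccos(-r.as_matrix()[2,2])).round(2),"t",round(s["t"],2),"gap",s["finger_gap"])
E
python3 -c "
from h import *
rel(.446,-.2273,.094)"
```

```text
delta tool mm [ 23.5  22.9 163.7] tcp [ 0.4238 -0.2522  0.2576] heading 90.7 tilt 0.44 t 1.6 gap 0.9986955504413286
```

Call:
{"op": "apply_moves", "data": {"increments": [[[0.0235,0.0225,0.0,0],[0,0,0,0],[0,0,0.035,0],[0,0,0.035,0],[0,0,0,0]]]}}

```text
t: 2.1
tcp_pos: [0.4475, -0.2206, 0.1853]
tool_rot: [0.699, 0.715, 0.002, -0.005]
force: [-1.3, 0.7, -0.2]
finger_gap: 0.999
```

```bash
python3 -c "
from h import *
rel(.446,-.2273,.094)
p,d=manip.snapshot('wrist');cv2.imwrite('pics/w1.png',p[:,:,::-1])"
```

```text
delta tool mm [-7.5 -1.3 91.2] tcp [ 0.4475 -0.2206  0.1853] heading 91.3 tilt 0.56 t 2.1 gap 0.999139520542227
```

View pics/w1.png

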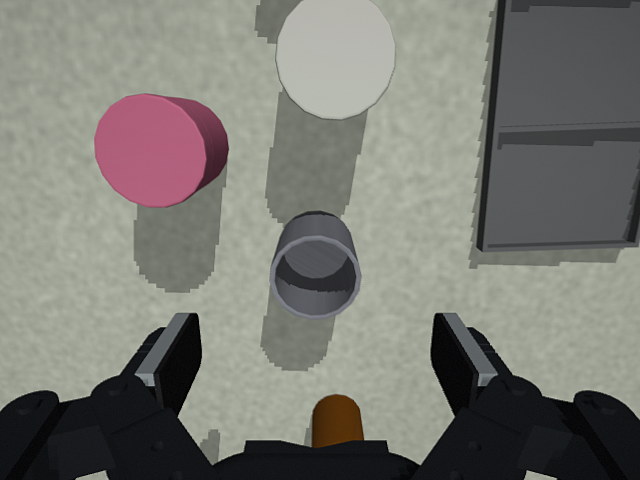

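The cup rim at (315,277) sits midway between the open fingers, so I descend.

Call:
{"op": "apply_moves", "data": {"increments": [[[-0.007,-0.001,0.03,0],[0,0,0.025,0],[0,0,0.02,0],[0,0,0.005,0],[0,0,0,0]]]}}

```text
t: 2.65
tcp_pos: [0.451, -0.2354, 0.1122]
tool_rot: [0.701, 0.714, 0.002, 0.005]
force: [0.0, 0.7, 0.5]
finger_gap: 0.997
```

```bash
python3 -c "
from h import *
rel(.446,-.2273,.094)"
```

```text
delta tool mm [ 8.2 -5.1 18.1] tcp [ 0.451  -0.2354  0.1122] heading 91.1 tilt 0.63 t 2.65 gap 0.9966959708028048
```

Call:
{"op": "apply_moves", "data": {"increments": [[[0.007,-0.005,0.006,0],[0,0,0.006,0],[0,0,0.005,0],[0,0,0,0]]]}}

```text
t: 3.05
tcp_pos: [0.447, -0.2295, 0.0979]
tool_rot: [0.701, 0.713, 0.003, 0.008]
force: [-0.2, -0.3, 0.5]
finger_gap: 1.001
```

```bash
python3 -c "
from h import *
rel(.446,-.2273,.094)"
```

```text
delta tool mm [ 2.3 -1.   3.9] tcp [ 0.447  -0.2295  0.0979] heading 91.0 tilt 1.02 t 3.05 gap 1.000970494272536
```

Call:
{"op": "apply_moves", "data": {"increments": [[[0.002,0,0.002,0],[0,0,0,0],[0,0,0,0],[0,0,0,0],[0,0,0,0]]], "fingers": 0, "newtons": 40}}

```text
t: 3.55
tcp_pos: [0.4474, -0.2274, 0.0966]
tool_rot: [0.7, 0.714, 0.003, 0.009]
force: [0.2, -0.7, -1.7]
finger_gap: 0.582
```

Call:
{"op": "apply_moves", "data": {"increments": [[[0,0,0,0],[0,0,0,0],[0,0,0,0]]]}}

```text
t: 3.85
tcp_pos: [0.4474, -0.2274, 0.0966]
tool_rot: [0.7, 0.714, 0.003, 0.009]
force: [-0.5, -0.6, 0.9]
finger_gap: 0.581
```

```bash
python3 -c "
from h import *
rel(.630,.0956,.098)"
```

```text
delta tool mm [319.5 188.7  -1.3] tcp [ 0.4474 -0.2274  0.0966] heading 91.1 tilt 1.06 t 3.85 gap 0.5812207352175379
```

Call:
{"op": "apply_moves", "data": {"increments": [[[0,0,-0.02,0],[0,0,-0.04,0],[0,0,-0.04,0],[0,0.005,-0.02,0],[0.02,0.015,0,0]]]}}

```text
t: 4.35
tcp_pos: [0.4642, -0.2072, 0.219]
tool_rot: [0.702, 0.712, 0.002, 0.006]
force: [-0.4, -0.1, -1.0]
finger_gap: 0.581
```

Call:
{"op": "apply_moves", "data": {"increments": [[[0.038,0.02,0,0],[0.038,0.02,0,0],[0.038,0.02,0,0],[0.038,0.02,0,0],[0.038,0.02,0,0]]]}}

```text
t: 4.85
tcp_pos: [0.5647, -0.0131, 0.2203]
tool_rot: [0.705, 0.709, 0.003, 0.009]
force: [1.1, -0.5, -2.0]
finger_gap: 0.582
```

```bash
python3 -c "
from h import *
rel(.630,.0956,.1015)"
```

```text
delta tool mm [109.3  64.1 118.9] tcp [ 0.5647 -0.0131  0.2203] heading 90.3 tilt 1.04 t 4.85 gap 0.5820912180298806
```

Call:
{"op": "apply_moves", "data": {"increments": [[[0.038,0.02,0,0],[0.036,0.02,0,0],[0.025,0.018,0,0],[0,0,0,0],[0,0,0,0]]]}}

```text
t: 5.35
tcp_pos: [0.6237, 0.0973, 0.218]
tool_rot: [0.702, 0.712, 0.002, 0.008]
force: [-0.4, 0.1, -1.7]
finger_gap: 0.58
```

```bash
python3 -c "
from h import *
rel(.630,.0956,.1015)"
```

```text
delta tool mm [ -1.    4.7 116.6] tcp [0.6237 0.0973 0.218 ] heading 90.8 tilt 0.9 t 5.35 gap 0.5801456551696625
```

Call:
{"op": "apply_moves", "data": {"increments": [[[0,0.003,0.03,0],[0,0,0.03,0],[0,0,0.025,0],[0,0,0.01,0],[0,0,0,0]]]}}

```text
t: 5.85
tcp_pos: [0.6261, 0.0921, 0.1208]
tool_rot: [0.704, 0.711, 0.001, 0.007]
force: [-0.7, 0.0, -0.3]
finger_gap: 0.582
```

```bash
python3 -c "
from h import *
rel(.630,.0956,.1015)"
```

```text
delta tool mm [ 3.7  3.7 19.3] tcp [0.6261 0.0921 0.1208] heading 90.6 tilt 0.85 t 5.85 gap 0.5820873824660517
```

Call:
{"op": "apply_moves", "data": {"increments": [[[0.003,0.003,0.01,0],[0,0,0.006,0],[0,0,0,0],[0,0,0.003,0],[0,0,0,0]]]}}

```text
t: 6.35
tcp_pos: [0.6313, 0.0939, 0.1041]
tool_rot: [0.704, 0.71, 0.003, 0.009]
force: [0.1, 0.3, -1.1]
finger_gap: 0.582
```

```bash
python3 -c "
from h import *
rel(.630,.0956,.1015);print(manip.sense()['force'])"
```

```text
delta tool mm [ 1.7 -1.4  2.5] tcp [0.6313 0.0939 0.1041] heading 90.5 tilt 1.15 t 6.35 gap 0.5823039464284457
[ 0.09122757  0.29269485 -1.13343928]
```

Nearly down. I'll ease lower, release, then raise straight up.

Call:
{"op": "apply_moves", "data": {"increments": [[[0.001,-0.001,0.002,0],[0,0,0.0015,0],[0,0,0,0],[0,0,0,0]]]}}

```text
t: 6.75
tcp_pos: [0.6308, 0.0953, 0.1014]
tool_rot: [0.704, 0.71, 0.004, 0.01]
force: [0.6, 0.1, -1.1]
finger_gap: 0.58
```

Call:
{"op": "apply_moves", "data": {"increments": [[[0,0,0,0],[0,0,0,0],[0,0,0,0],[0,0,0,0],[0,0,0,0]]], "fingers": 1}}

```text
t: 7.25
tcp_pos: [0.6317, 0.0953, 0.1025]
tool_rot: [0.704, 0.71, 0.005, 0.011]
force: [-0.1, 0.3, -0.0]
finger_gap: 1.001
```

Call:
{"op": "apply_moves", "data": {"increments": [[[0,0,0,0],[0,0,-0.015,0],[0,0,-0.03,0],[0,0,-0.04,0],[0,0,-0.02,0]]]}}

```text
t: 7.75
tcp_pos: [0.6275, 0.0961, 0.2093]
tool_rot: [0.704, 0.71, 0.002, 0.008]
force: [0.4, -0.5, 0.1]
finger_gap: 0.999
```

```bash
python3 -c "
from h import *
rel(.4545,-.1167,.2)"
```

```text
delta tool mm [-211.2 -174.9    8.6] tcp [0.6275 0.0961 0.2093] heading 90.5 tilt 0.96 t 7.75 gap 0.9986727969813456
```

Next is the jar.

Call:
{"op": "apply_moves", "data": {"increments": [[[-0.03,-0.025,0,0],[-0.038,-0.032,0,0],[-0.038,-0.032,0,0],[-0.038,-0.032,0,0],[-0.034,-0.028,0,0]]]}}

```text
t: 8.25
tcp_pos: [0.4846, -0.0845, 0.2186]
tool_rot: [0.7, 0.714, 0.011, 0.019]
force: [-0.4, -0.4, 0.9]
finger_gap: 0.999
```

Call:
{"op": "apply_moves", "data": {"increments": [[[-0.02,-0.017,0,0],[0,0,0,0],[0,0,0,0]]]}}

```text
t: 8.55
tcp_pos: [0.4645, -0.109, 0.2213]
tool_rot: [0.703, 0.711, 0.011, 0.021]
force: [-0.1, 0.6, -0.8]
finger_gap: 0.997
```

```bash
python3 -c "
from h import *
rel(.4545,-.1167,.096)
p,d=manip.snapshot('wrist');cv2.imwrite('pics/w2.png',p[:,:,::-1])
p,d=manip.snapshot('side');cv2.imwrite('pics/s2.png',cv2.resize(p[200:360,190:400,::-1],None,fx=3,fy=3))"
```

```text
delta tool mm [ -5.8 -15.6 124.8] tcp [ 0.4645 -0.109   0.2213] heading 90.7 tilt 2.66 t 8.55 gap 0.9967514603750197
```

View pics/w2.png

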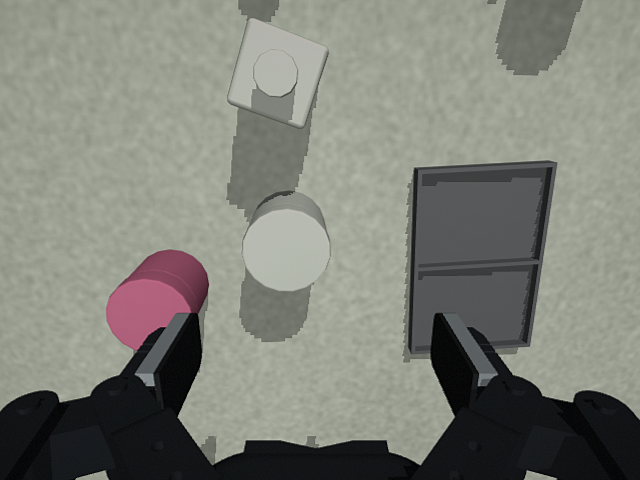

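View pics/s2.png

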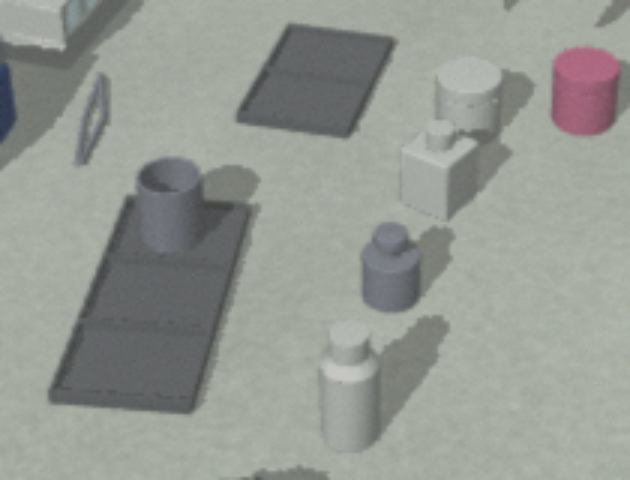

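The cup stands upright in the near end bay (side crop about (170,205)). In the wrist view the white jar lid is at (287,249) and the pink jar is clear to the left. The tool has picked up 2.7° of tilt from the fast moves, so I'll go slower.

Call:
{"op": "apply_moves", "data": {"increments": [[[-0.003,-0.008,0.02,0],[-0.003,-0.007,0.02,0],[0,0,0.02,0],[0,0,0.01,0],[0,0,0,0]]]}}

```text
t: 9.15
tcp_pos: [0.4596, -0.1121, 0.15]
tool_rot: [0.698, 0.715, 0.013, 0.025]
force: [-0.1, -0.4, -0.4]
finger_gap: 1.0
```

```bash
python3 -c "
from h import *
rel(.4545,-.1167,.096)"
```

```text
delta tool mm [-3.5 -8.1 53.7] tcp [ 0.4596 -0.1121  0.15  ] heading 91.4 tilt 3.2 t 9.15 gap 1.0004509864491158
```

Call:
{"op": "apply_moves", "data": {"increments": [[[0,0,-0.04,0],[0,0,-0.04,0],[0,0,0,0]]]}}

```text
t: 9.45
tcp_pos: [0.457, -0.1091, 0.2305]
tool_rot: [0.697, 0.717, 0.012, 0.022]
force: [1.3, 0.9, 2.0]
finger_gap: 1.002
```

```bash
python3 -c "
from h import *
rel(.4545,-.1167,.096);print(manip.sense()['tool_rot'])"
```

```text
delta tool mm [ -5.5  -9.2 134.3] tcp [ 0.457  -0.1091  0.2305] heading 91.6 tilt 2.88 t 9.45 gap 1.0017638299323282
[0.69671031 0.71691174 0.01199768 0.02209889]
```

Call:
{"op": "apply_moves", "data": {"increments": [[[0,0,0.04,0],[0,0,0.03,0],[0,0,0,0]]]}}

```text
t: 9.75
tcp_pos: [0.4647, -0.1102, 0.1633]
tool_rot: [0.695, 0.718, 0.014, 0.029]
force: [-0.3, 0.3, 1.2]
finger_gap: 0.999
```

```bash
python3 -c "
from h import *
rel(.4545,-.1167,.096);print(manip.sense()['tool_rot'])"
```

```text
delta tool mm [ -4.7 -14.5  66.6] tcp [ 0.4647 -0.1102  0.1633] heading 91.8 tilt 3.67 t 9.75 gap 0.9987102470260636
[0.6953993  0.71790901 0.01413037 0.02875428]
```

Call:
{"op": "apply_moves", "data": {"increments": [[[0,0,-0.015,0],[0,0,-0.015,0],[0,0,-0.015,0],[0,0,-0.015,0],[0,0,-0.015,0]]]}}

```text
t: 10.25
tcp_pos: [0.4598, -0.1065, 0.2422]
tool_rot: [0.694, 0.719, 0.013, 0.026]
force: [0.5, 0.2, 0.3]
finger_gap: 1.001
```

```bash
python3 -c "
from h import *
rel(.4545,-.1167,.096);print(manip.sense()['tool_rot'])"
```

```text
delta tool mm [ -7.3 -13.8 145.8] tcp [ 0.4598 -0.1065  0.2422] heading 92.0 tilt 3.37 t 10.25 gap 1.000513558596663
[0.69432961 0.71905702 0.01349469 0.02610151]
```

Call:
{"op": "apply_moves", "data": {"increments": [[[0,0,0.015,0],[0,0,0.015,0],[0,0,0.015,0],[0,0,0.015,0],[0,0,0,0]]]}}

```text
t: 10.75
tcp_pos: [0.4671, -0.1073, 0.1906]
tool_rot: [0.693, 0.72, 0.016, 0.034]
force: [-0.1, -0.1, 0.4]
finger_gap: 1.001
```

```bash
python3 -c "
from h import *
rel(.4545,-.1167,.096);print(manip.sense()['tool_rot'])"
```

```text
delta tool mm [ -6.4 -19.6  93.6] tcp [ 0.4671 -0.1073  0.1906] heading 92.2 tilt 4.32 t 10.75 gap 1.001345943498868
[0.69285068 0.72009462 0.01610913 0.03409059]
```

```bash
cat >> h.py <<'E'
def st():
    from scipy.spatial.transform import Rotation as R
    s=manip.sense();m=R.from_quat(s["tool_rot"]).as_matrix()
    print("q",s["q"].round(4),"qd",s["qd"].round(3),"tau",s["tau"].round(1),"tcp",s["tcp_pos"].round(4),"tip",np.degrees(m[:2,2]).round(2),"t",round(s["t"],2))
E
python3 -c "
from h import *
st()"
```

```text
q [-0.4645  0.5077  1.9393  0.0181  0.62   -0.5174] qd [ 0.009 -0.047 -0.02   0.002  0.024  0.002] tau [ -0.1 -34.2  -9.6   0.   -0.4  -0. ] tcp [ 0.4671 -0.1073  0.1906] tip [ 4.09 -1.38] t 10.75
```

Call:
{"op": "apply_moves", "data": {"increments": [[[0,0.04,0,0],[0,0.04,0,0],[0,0.04,0,0],[0,0,0,0]]]}}

```text
t: 11.15
tcp_pos: [0.5892, -0.1007, 0.2041]
tool_rot: [0.693, 0.72, 0.016, 0.034]
force: [0.7, -0.3, 0.2]
finger_gap: 0.996
```

```bash
python3 -c "
from h import *
st()"
```

```text
q [-0.3572  0.6012  1.6346  0.004   0.8304 -0.3981] qd [-0.005 -0.041  0.098 -0.019  0.078 -0.004] tau [  0.6 -41.7 -13.3   0.1  -0.2   0.1] tcp [ 0.5892 -0.1007  0.2041] tip [ 4.1  -1.35] t 11.15
```

Call:
{"op": "apply_moves", "data": {"increments": [[[0,0,-0.045,0],[0,0,-0.045,0],[0,0,0,0]]]}}

```text
t: 11.45
tcp_pos: [0.5822, -0.0971, 0.298]
tool_rot: [0.692, 0.721, 0.015, 0.032]
force: [0.3, -0.5, 0.0]
finger_gap: 0.999
```

```bash
python3 -c "
from h import *
st()"
```

```text
q [-0.3556  0.4671  1.569   0.0032  1.0342 -0.398 ] qd [ 0.002  0.037  0.056 -0.001 -0.009 -0.001] tau [  0.2 -40.2 -16.1   0.    0.2   0. ] tcp [ 0.5822 -0.0971  0.298 ] tip [ 3.88 -1.27] t 11.45
```

Call:
{"op": "apply_moves", "data": {"increments": [[[0,0,0.045,0],[0,0,0.045,0],[0,0,0,0]]]}}

```text
t: 11.75
tcp_pos: [0.5888, -0.099, 0.2132]
tool_rot: [0.692, 0.721, 0.017, 0.037]
force: [0.1, 0.9, -0.1]
finger_gap: 1.001
```

```bash
python3 -c "
from h import *
st()"
```

```text
q [-0.3546  0.5858  1.6338  0.0034  0.8404 -0.3987] qd [ 0.005 -0.102 -0.039  0.001  0.038 -0.001] tau [ -0.2 -42.7 -15.3   0.   -0.9  -0. ] tcp [ 0.5888 -0.099   0.2132] tip [ 4.43 -1.48] t 11.75
```

Call:
{"op": "apply_moves", "data": {"increments": [[[0,0,-0.006,0],[0,0,-0.006,0],[0,0,-0.006,0],[0,0,-0.006,0],[0,0,-0.006,0]]]}}

```text
t: 12.25
tcp_pos: [0.5866, -0.0982, 0.2519]
tool_rot: [0.691, 0.721, 0.019, 0.04]
force: [0.6, -0.1, 0.3]
finger_gap: 0.999
```

```bash
python3 -c "
from h import *
st()"
```

```text
q [-0.3546  0.5275  1.6122  0.0032  0.9143 -0.3987] qd [-0.001 -0.118 -0.051  0.     0.142 -0.001] tau [  0.  -41.2 -15.2   0.   -0.4  -0. ] tcp [ 0.5866 -0.0982  0.2519] tip [ 4.75 -1.61] t 12.25
```

Call:
{"op": "apply_moves", "data": {"increments": [[[0,0.02,-0.0,0],[0,0.02,0,0],[0,0.02,0,0],[0,0.02,0,0]]]}}

```text
t: 12.65
tcp_pos: [0.6669, -0.0947, 0.2658]
tool_rot: [0.692, 0.721, 0.02, 0.042]
force: [0.8, 0.1, -0.5]
finger_gap: 0.996
```

```bash
python3 -c "
from h import *
st()"
```

```text
q [-0.3058  0.6082  1.3954 -0.0026  1.0453 -0.3458] qd [ 0.111  0.224 -0.574 -0.013  0.335  0.118] tau [ -0.2 -48.6 -16.4   0.   -0.5  -0.1] tcp [ 0.6669 -0.0947  0.2658] tip [ 5.02 -1.72] t 12.65
```

Call:
{"op": "apply_moves", "data": {"increments": [[[0,-0.02,0,0],[0,-0.02,0,0],[0,-0.02,0,0],[0,-0.02,0,0]]]}}

```text
t: 13.05
tcp_pos: [0.5924, -0.0988, 0.2637]
tool_rot: [0.69, 0.721, 0.023, 0.049]
force: [0.7, -1.2, 0.1]
finger_gap: 0.997
```

```bash
python3 -c "
from h import *
st()"
```

```text
q [-0.3524  0.514   1.5986  0.0039  0.9205 -0.3985] qd [-0.136 -0.239  0.517  0.019 -0.305 -0.148] tau [  0.8 -40.7 -16.7   0.   -0.2   0.1] tcp [ 0.5924 -0.0988  0.2637] tip [ 5.89 -1.97] t 13.05
```

Call:
{"op": "apply_moves", "data": {"increments": [[[0,0,0.05,0]]]}}

```text
t: 13.15
tcp_pos: [0.5993, -0.1015, 0.2208]
tool_rot: [0.69, 0.721, 0.026, 0.056]
force: [1.6, -1.5, 0.4]
finger_gap: 0.996
```

```bash
python3 -c "
from h import *
st()"
```

```text
q [-0.3525  0.5782  1.6242  0.0041  0.8167 -0.399 ] qd [ 1.000e-03  8.290e-01  2.750e-01  7.000e-03 -1.104e+00 -0.000e+00] tau [  0.5 -48.7 -12.5  -0.1   1.   -0. ] tcp [ 0.5993 -0.1015  0.2208] tip [ 6.63 -2.26] t 13.15
```

Call:
{"op": "apply_moves", "data": {"increments": [[[0,0,0,0]]]}}

```text
t: 13.25
tcp_pos: [0.5954, -0.1005, 0.2138]
tool_rot: [0.691, 0.721, 0.023, 0.048]
force: [-2.5, 0.6, -1.3]
finger_gap: 0.999
```

```bash
python3 -c "
from h import *
st()"
```

```text
q [-0.3532  0.5872  1.6302  0.004   0.8182 -0.399 ] qd [ 0.004 -0.212 -0.079  0.001  0.054 -0.004] tau [ -0.2 -44.7 -17.1   0.   -1.2  -0. ] tcp [ 0.5954 -0.1005  0.2138] tip [ 5.75 -1.94] t 13.25
```

Call:
{"op": "apply_moves", "data": {"increments": [[[0,0,0,0]]]}}

```text
t: 13.35
tcp_pos: [0.5964, -0.1008, 0.2154]
tool_rot: [0.691, 0.721, 0.023, 0.049]
force: [1.3, -0.3, 0.6]
finger_gap: 1.002
```

```bash
python3 -c "
from h import *
st()"
```

```text
q [-0.3532  0.5856  1.6277  0.0041  0.8198 -0.399 ] qd [-0.005  0.053  0.039 -0.001  0.016  0.001] tau [ -0.  -40.7 -12.5   0.   -0.2  -0. ] tcp [ 0.5964 -0.1008  0.2154] tip [ 5.88 -1.98] t 13.35
```

Call:
{"op": "apply_moves", "data": {"increments": [[[0,0,-0.05,0],[0,0,0,0],[0,0,0,0]]]}}

```text
t: 13.65
tcp_pos: [0.5929, -0.0994, 0.2686]
tool_rot: [0.69, 0.721, 0.024, 0.05]
force: [0.3, -0.1, -0.4]
finger_gap: 1.0
```

```bash
python3 -c "
from h import *
st()"
```

```text
q [-0.3529  0.5076  1.594   0.0038  0.9289 -0.3986] qd [ 0.006 -0.086 -0.083  0.003  0.009 -0.001] tau [ -0.2 -41.7 -16.8   0.   -0.5  -0. ] tcp [ 0.5929 -0.0994  0.2686] tip [ 6.02 -2.03] t 13.65
```

Call:
{"op": "apply_moves", "data": {"increments": [[[0,0,0.05,0],[0,0,0,0],[0,0,0,0]]]}}

```text
t: 13.95
tcp_pos: [0.602, -0.102, 0.2252]
tool_rot: [0.69, 0.721, 0.026, 0.057]
force: [0.7, 0.3, 0.3]
finger_gap: 1.005
```

```bash
python3 -c "
from h import *
st()"
```

```text
q [-0.3518  0.5747  1.6152  0.0041  0.827  -0.3988] qd [-0.001  0.041  0.046 -0.003  0.024  0.   ] tau [  0.  -40.6 -13.1   0.   -0.3  -0. ] tcp [ 0.602  -0.102   0.2252] tip [ 6.75 -2.29] t 13.95
```

Call:
{"op": "apply_moves", "data": {"increments": [[[0,0,-0.05,0],[0,0,-0.05,0],[0,0,-0.04,0],[0,0,-0.02,0],[0,0,-0.01,0]]]}}

```text
t: 14.45
tcp_pos: [0.58, -0.0942, 0.4079]
tool_rot: [0.69, 0.721, 0.028, 0.06]
force: [1.0, -0.2, 0.8]
finger_gap: 0.997
```

```bash
python3 -c "
from h import *
st()"
```

```text
q [-0.3523  0.332   1.4679  0.0034  1.2088 -0.3981] qd [ 0.001 -0.168 -0.137  0.001  0.247 -0.001] tau [  0.  -36.9 -20.1   0.   -0.5  -0. ] tcp [ 0.58   -0.0942  0.4079] tip [ 7.18 -2.45] t 14.45
```

The drift looks like a small per-row bias, upward and tip-outward. The cup descent barely drifted, so carrying the heavy weight may cancel or reverse it. I'll turn the jaws square to the tilt plane, so that the tilt is only a rotation about the jaw axis, and take the weight next. A helper will convert world shifts to tool rows.

```bash
cat >> h.py <<'E'
def plan(gx,gy,gz,n,spin=0,off=.054):
    """rows that bring the grasp point (off ahead of TCP) to gx,gy,gz in n rows, spin in total"""
    from scipy.spatial.transform import Rotation as R
    s=manip.sense();r=R.from_quat(s["tool_rot"])
    rf=r*R.from_euler("z",spin,degrees=True)
    goal=np.array([gx,gy,gz])-rf.apply([0,0,off])
    d=goal-s["tcp_pos"];L=[]
    for k in range(n):
        rk=r*R.from_euler("z",spin*k/n,degrees=True);v=rk.inv().apply(d/n)
        L.append([round(float(a),4) for a in v]+[round(spin/n,1)])
    m=r.as_matrix();tip=np.degrees(m[:2,2])
    print("dist",np.linalg.norm(d).round(4),"tcp",s["tcp_pos"].round(4),"grasp",(s["tcp_pos"]+r.apply([0,0,off])).round(4),"head",np.degrees(np.arctan2(m[1,0],m[0,0])).round(1),"tip",tip.round(1),"tipdir",np.degrees(np.arctan2(tip[1],tip[0])).round(1),"q",s["q"].round(2),"gap",round(s["finger_gap"],3),"F",s["force"].round(1),"t",round(s["t"],2))
    for l in L: print(l)
E
python3 -c "
from h import *
plan(.4508,.109,.13,10,-69)"
```

```text
dist 0.3333 tcp [ 0.58   -0.0942  0.4079] grasp [ 0.5868 -0.0965  0.3544] head 92.4 tip [ 7.2 -2.5] tipdir -18.8 q [-0.35  0.33  1.47  0.    1.21 -0.4 ] gap 0.997 F [ 1.  -0.2  0.8] t 14.45
[0.0222, -0.0153, 0.0197, -6.9]
[0.0238, -0.0125, 0.0197, -6.9]
[0.0252, -0.0095, 0.0197, -6.9]
[0.0261, -0.0064, 0.0197, -6.9]
[0.0267, -0.0033, 0.0197, -6.9]
[0.0269, -0.0, 0.0197, -6.9]
[0.0267, 0.0032, 0.0197, -6.9]
[0.0261, 0.0064, 0.0197, -6.9]
[0.0252, 0.0095, 0.0197, -6.9]
[0.0239, 0.0124, 0.0197, -6.9]
```

Call:
{"op": "apply_moves", "data": {"increments": [[[0.022,-0.015,0.02,-6.9],[0.024,-0.012,0.02,-6.9],[0.025,-0.009,0.02,-6.9],[0.026,-0.006,0.02,-6.9],[0.027,-0.003,0.02,-6.9]]]}}

```text
t: 14.95
tcp_pos: [0.5166, 0.0076, 0.3073]
tool_rot: [0.436, 0.896, 0.011, 0.084]
force: [-0.1, -0.3, -0.9]
finger_gap: 0.996
```

Call:
{"op": "apply_moves", "data": {"increments": [[[0.027,0,0.02,-6.9],[0.027,0.003,0.02,-6.9],[0.026,0.006,0.02,-6.9],[0.025,0.009,0.02,-6.9],[0.02,0.01,0.015,-6.9]]]}}

```text
t: 15.45
tcp_pos: [0.448, 0.1062, 0.1982]
tool_rot: [0.138, 0.986, -0.015, 0.09]
force: [0.5, 0.2, 0.0]
finger_gap: 1.001
```

```bash
python3 -c "
from h import *
plan(.4508,.109,.08,2,0)"
```

```text
dist 0.0656 tcp [0.448  0.1062 0.1982] grasp [0.4573 0.1032 0.1451] head 164.1 tip [ 9.9 -3.1] tipdir -17.6 q [ 0.02  0.47  2.02 -0.13  0.48 -1.17] gap 1.001 F [0.5 0.2 0. ] t 15.45
[0.0097, 0.002, 0.0313, 0.0]
[0.0097, 0.002, 0.0313, 0.0]
```

Call:
{"op": "apply_moves", "data": {"increments": [[[0.01,0.002,0.035,0],[0.009,0.002,0.035,0],[0,0,0,0]]]}}

```text
t: 15.75
tcp_pos: [0.4414, 0.1139, 0.126]
tool_rot: [0.134, 0.987, -0.015, 0.091]
force: [-0.1, -0.3, -0.4]
finger_gap: 1.002
```

```bash
python3 -c "
from h import *
plan(.4508,.109,.033,1,0)
p,d=manip.snapshot('wrist');cv2.imwrite('pics/w3.png',p[:,:,::-1])"
```

```text
dist 0.0399 tcp [0.4414 0.1139 0.126 ] grasp [0.4508 0.111  0.0729] head 164.5 tip [10.  -3.1] tipdir -17.1 q [ 0.04  0.63  2.08 -0.23  0.27 -1.04] gap 1.002 F [-0.1 -0.3 -0.4] t 15.75
[0.0068, -0.0017, 0.0393, 0.0]
```

View pics/w3.png

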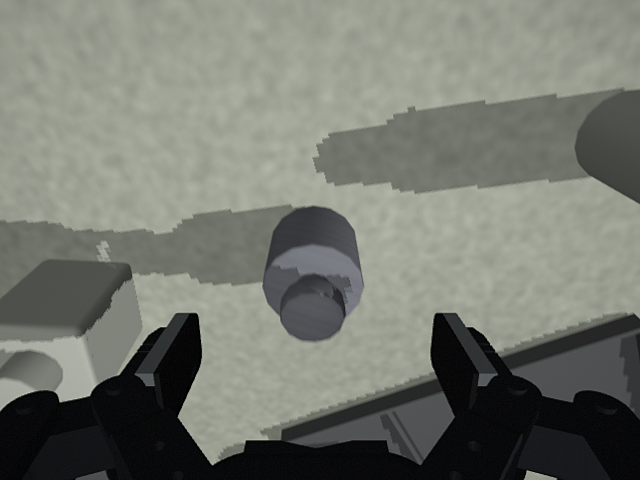

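The weight at (313,290) is centred between the fingers, and the square bottle on the left is clear of them.

Call:
{"op": "apply_moves", "data": {"increments": [[[0.004,-0.002,0.022,0],[0.003,0,0.018,0],[0,0,0,0]]]}}

```text
t: 16.1
tcp_pos: [0.4482, 0.111, 0.0936]
tool_rot: [0.135, 0.986, -0.014, 0.101]
force: [0.1, -0.8, 0.1]
finger_gap: 0.999
```

```bash
python3 -c "
from h import *
plan(.4508,.109,.033,1,0)"
```

```text
dist 0.011 tcp [0.4482 0.111  0.0936] grasp [0.4587 0.108  0.0407] head 164.4 tip [11.2 -3.1] tipdir -15.7 q [ 0.03  0.71  2.09 -0.39  0.16 -0.89] gap 0.999 F [ 0.1 -0.8  0.1] t 16.1
[0.0092, -0.0012, 0.0059, 0.0]
```

Call:
{"op": "apply_moves", "data": {"increments": [[[0.009,-0.001,0.011,0],[0,0,0,0]]]}}

```text
t: 16.3
tcp_pos: [0.4448, 0.1111, 0.0856]
tool_rot: [0.135, 0.985, -0.014, 0.106]
force: [-0.6, -0.1, -0.5]
finger_gap: 1.003
```

```bash
python3 -c "
from h import *
plan(.4508,.109,.032,1,0)"
```

```text
dist 0.0052 tcp [0.4448 0.1111 0.0856] grasp [0.4559 0.108  0.0328] head 164.3 tip [11.7 -3.2] tipdir -15.5 q [ 0.03  0.73  2.1  -0.54  0.12 -0.73] gap 1.003 F [-0.6 -0.1 -0.5] t 16.3
[0.0052, -0.0004, -0.0003, 0.0]
```

Call:
{"op": "apply_moves", "data": {"increments": [[[0,0,0,0],[0,0,0,0],[0,0,0,0],[0,0,0,0],[0,0,0,0]]], "fingers": 0, "newtons": 80}}

```text
t: 16.8
tcp_pos: [0.4483, 0.1105, 0.0917]
tool_rot: [0.136, 0.984, -0.014, 0.111]
force: [-0.2, 0.2, -4.3]
finger_gap: 0.478
```

Call:
{"op": "apply_moves", "data": {"increments": [[[0,0,0,0],[0,0,0,0],[0,0,-0.03,0],[0,0,-0.03,0]]]}}

```text
t: 17.2
tcp_pos: [0.4339, 0.1137, 0.1466]
tool_rot: [0.136, 0.985, -0.015, 0.105]
force: [0.2, 0.1, -4.7]
finger_gap: 0.48
```

```bash
python3 -c "
from h import *
plan(.4508,.109,.12,1,0)
p,d=manip.snapshot('side');cv2.imwrite('pics/s3.png',cv2.resize(p[200:360,190:400,::-1],None,fx=3,fy=3))"
```

```text
dist 0.0269 tcp [0.4339 0.1137 0.1466] grasp [0.4449 0.1105 0.0938] head 164.3 tip [11.6 -3.3] tipdir -16.0 q [ 0.04  0.58  2.1  -0.25  0.27 -1.02] gap 0.48 F [ 0.2  0.1 -4.7] t 17.2
[-0.0115, 0.0001, -0.0243, 0.0]
```

View pics/s3.png

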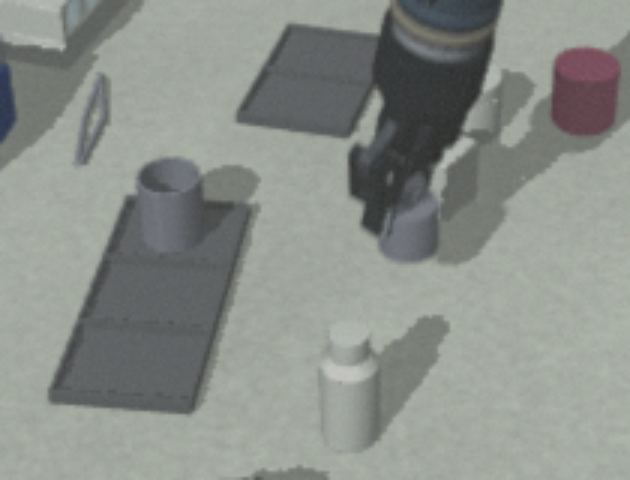

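Weight held and upright. I move it out and watch the tilt.

Call:
{"op": "apply_moves", "data": {"increments": [[[0,0,-0.04,0],[0,0,-0.04,0],[-0.04,0,0,0],[-0.04,0,0,0],[-0.04,0,0,0]]]}}

```text
t: 17.75
tcp_pos: [0.5209, 0.088, 0.2478]
tool_rot: [0.134, 0.986, -0.017, 0.093]
force: [0.0, 0.5, -5.8]
finger_gap: 0.481
```

```bash
python3 -c "
from h import *
plan(.601,-.1085,.1,5,0)"
```

```text
dist 0.2265 tcp [0.5209 0.088  0.2478] grasp [0.5306 0.0849 0.1948] head 164.6 tip [10.3 -3.4] tipdir -18.2 q [-0.02  0.44  1.82 -0.09  0.7  -1.26] gap 0.481 F [ 0.   0.5 -5.8] t 17.75
[-0.0199, -0.0333, 0.0234, 0.0]
[-0.0199, -0.0333, 0.0234, 0.0]
[-0.0199, -0.0333, 0.0234, 0.0]
[-0.0199, -0.0333, 0.0234, 0.0]
[-0.0199, -0.0333, 0.0234, 0.0]
```

Loaded, the tilt falls (12.0° to 10.8°), so I can work it off by cycling up and down while holding the weight.

Call:
{"op": "apply_moves", "data": {"increments": [[[0,0,-0.05,0],[0,0,0,0],[0,0,0.05,0],[0,0,0,0],[0,0,0,0]]]}}

```text
t: 18.25
tcp_pos: [0.5269, 0.0853, 0.2376]
tool_rot: [0.136, 0.987, -0.019, 0.088]
force: [-0.5, 0.4, -3.8]
finger_gap: 0.477
```

```bash
python3 -c "
from h import *
st()"
```

```text
q [-0.0245  0.4651  1.8148 -0.0896  0.6934 -1.2577] qd [-0.005  0.076  0.054 -0.005  0.004  0.005] tau [ -0.1 -37.1 -13.1  -0.2  -0.6  -0. ] tcp [0.5269 0.0853 0.2376] tip [ 9.61 -3.51] t 18.25
```

Call:
{"op": "apply_moves", "data": {"increments": [[[0,0,-0.01,0],[0,0,-0.01,0],[0,0,-0.01,0],[0,0,-0.01,0],[0,0,-0.01,0]]]}}

```text
t: 18.75
tcp_pos: [0.5159, 0.0892, 0.2964]
tool_rot: [0.135, 0.986, -0.019, 0.091]
force: [0.7, 0.3, -5.1]
finger_gap: 0.478
```

```bash
python3 -c "
from h import *
st()"
```

```text
q [-0.0168  0.36    1.7825 -0.08    0.8231 -1.2654] qd [ 0.017 -0.208 -0.084  0.016  0.26  -0.013] tau [ -0.  -35.4 -16.7  -0.2  -0.9   0. ] tcp [0.5159 0.0892 0.2964] tip [10.04 -3.53] t 18.75
```

Call:
{"op": "apply_moves", "data": {"increments": [[[0,0.04,0,0],[0,-0.04,0,0],[0,0.04,0,0],[0,-0.04,0,0],[0,0,0,0]]]}}

```text
t: 19.25
tcp_pos: [0.5163, 0.0985, 0.3066]
tool_rot: [0.127, 0.987, -0.017, 0.1]
force: [-0.3, 0.7, -5.2]
finger_gap: 0.476
```

```bash
python3 -c "
from h import *
st()"
```

```text
q [ 1.3000e-03  3.4420e-01  1.7751e+00 -7.9600e-02  8.2900e-01 -1.2655e+00] qd [ 0.249 -0.005 -0.088  0.176 -0.044  0.042] tau [ -1.2 -36.8 -17.6  -0.6  -0.9  -0.2] tcp [0.5163 0.0985 0.3066] tip [11.08 -3.35] t 19.25
```

Call:
{"op": "apply_moves", "data": {"increments": [[[0,0,0.05,0],[0,0,0,0]]]}}

```text
t: 19.45
tcp_pos: [0.527, 0.0964, 0.2581]
tool_rot: [0.127, 0.987, -0.016, 0.101]
force: [-3.3, 0.4, -4.9]
finger_gap: 0.478
```

```bash
python3 -c "
from h import *
st()"
```

```text
q [-0.0034  0.4293  1.806  -0.088   0.7106 -1.258 ] qd [ 0.028 -0.221 -0.099  0.015  0.047 -0.001] tau [ -0.3 -38.7 -19.1  -0.2  -2.1   0. ] tcp [0.527  0.0964 0.2581] tip [11.22 -3.32] t 19.45
```

Call:
{"op": "apply_moves", "data": {"increments": [[[0,0,0,0]]]}}

```text
t: 19.55
tcp_pos: [0.5282, 0.0964, 0.2595]
tool_rot: [0.127, 0.986, -0.016, 0.103]
force: [0.9, 0.1, -3.6]
finger_gap: 0.478
```

```bash
python3 -c "
from h import *
st()"
```

```text
q [-0.0034  0.4279  1.8036 -0.0879  0.7115 -1.258 ] qd [-0.006  0.055  0.038 -0.005  0.026 -0.   ] tau [  0.1 -35.9 -13.7  -0.2  -0.6  -0. ] tcp [0.5282 0.0964 0.2595] tip [11.39 -3.32] t 19.55
```

Call:
{"op": "apply_moves", "data": {"increments": [[[0,0,-0.05,0]]]}}

```text
t: 19.65
tcp_pos: [0.5156, 0.0986, 0.3008]
tool_rot: [0.127, 0.987, -0.018, 0.093]
force: [-1.4, 0.7, -4.2]
finger_gap: 0.479
```

```bash
python3 -c "
from h import *
st()"
```

```text
q [ 1.5000e-03  3.5460e-01  1.7762e+00 -7.9400e-02  8.3120e-01 -1.2649e+00] qd [ 0.072 -1.005 -0.408  0.088  1.205 -0.07 ] tau [ -0.4 -30.9 -17.2  -0.3  -2.2   0.1] tcp [0.5156 0.0986 0.3008] tip [10.31 -3.34] t 19.65
```

Call:
{"op": "apply_moves", "data": {"increments": [[[0,0,0,0]]]}}

```text
t: 19.75
tcp_pos: [0.5188, 0.0991, 0.3085]
tool_rot: [0.127, 0.987, -0.016, 0.101]
force: [3.0, -0.3, -2.9]
finger_gap: 0.478
```

```bash
python3 -c "
from h import *
st()"
```

```text
q [ 0.0023  0.3444  1.7684 -0.0791  0.8336 -1.265 ] qd [-0.018  0.128  0.079 -0.004 -0.011  0.002] tau [  0.3 -34.4 -14.7  -0.2   0.1  -0. ] tcp [0.5188 0.0991 0.3085] tip [11.19 -3.33] t 19.75
```

Call:
{"op": "apply_moves", "data": {"increments": [[[0,0,0,0]]]}}

```text
t: 19.85
tcp_pos: [0.5181, 0.0991, 0.311]
tool_rot: [0.127, 0.986, -0.016, 0.103]
force: [0.4, -0.1, -5.2]
finger_gap: 0.476
```

```bash
python3 -c "
from h import *
st()"
```

```text
q [ 0.0023  0.3394  1.7683 -0.0791  0.8358 -1.265 ] qd [ 0.008 -0.092 -0.064  0.003  0.006 -0.001] tau [ -0.2 -36.  -18.8  -0.2  -1.1  -0. ] tcp [0.5181 0.0991 0.311 ] tip [11.35 -3.33] t 19.85
```

Settled cycles show the drift isn't really reversed by the load; it mostly depends on the path. A better fix is to place the weight first, since it can pivot in the jaws, and then level the tool by pressing both open fingertips gently on bare bench.

```bash
python3 -c "
from h import *
plan(.607,-.109,.12,6,0)"
```

```text
dist 0.2592 tcp [0.5181 0.0991 0.311 ] grasp [0.5288 0.0959 0.2581] head 165.4 tip [11.4 -3.3] tipdir -16.4 q [ 0.    0.34  1.77 -0.08  0.84 -1.27] gap 0.476 F [ 0.4 -0.1 -5.2] t 19.85
[-0.016, -0.0296, 0.0271, 0.0]
[-0.016, -0.0296, 0.0271, 0.0]
[-0.016, -0.0296, 0.0271, 0.0]
[-0.016, -0.0296, 0.0271, 0.0]
[-0.016, -0.0296, 0.0271, 0.0]
[-0.016, -0.0296, 0.0271, 0.0]
```

Call:
{"op": "apply_moves", "data": {"increments": [[[-0.016,-0.029,0.02,0],[-0.016,-0.03,0.027,0],[-0.016,-0.03,0.027,0],[-0.016,-0.03,0.027,0],[-0.016,-0.03,0.027,0]]]}}

```text
t: 20.35
tcp_pos: [0.5867, -0.0726, 0.2169]
tool_rot: [0.122, 0.985, -0.016, 0.117]
force: [0.8, 0.5, -4.3]
finger_gap: 0.479
```

Call:
{"op": "apply_moves", "data": {"increments": [[[-0.016,-0.025,0.015,0],[0,0,0,0],[0,0,0,0]]]}}

```text
t: 20.65
tcp_pos: [0.6006, -0.1088, 0.2074]
tool_rot: [0.126, 0.985, -0.017, 0.119]
force: [0.0, 0.9, -3.8]
finger_gap: 0.477
```

```bash
python3 -c "
from h import *
plan(.607,-.109,.055,2,0)"
```

```text
dist 0.1002 tcp [ 0.6006 -0.1088  0.2074] grasp [ 0.613  -0.1122  0.1549] head 165.5 tip [13.2 -3.6] tipdir -15.4 q [-0.37  0.58  1.7   0.04  0.62 -1.72] gap 0.477 F [ 0.   0.9 -3.8] t 20.65
[0.0152, 0.001, 0.0477, 0.0]
[0.0152, 0.001, 0.0477, 0.0]
```

Call:
{"op": "apply_moves", "data": {"increments": [[[0.009,0.001,0.03,0],[0.009,0.001,0.035,0],[0.009,0,0.03,0],[0,0,0,0]]]}}

```text
t: 21.05
tcp_pos: [0.6006, -0.1047, 0.1148]
tool_rot: [0.124, 0.984, -0.018, 0.126]
force: [-1.1, -0.2, -4.6]
finger_gap: 0.475
```

```bash
python3 -c "
from h import *
plan(.607,-.109,.044,1,0)
p,d=manip.snapshot('side');cv2.imwrite('pics/s4.png',cv2.resize(p[180:300,240:400,::-1],None,fx=4,fy=4))"
```

```text
dist 0.0198 tcp [ 0.6006 -0.1047  0.1148] grasp [ 0.6138 -0.1083  0.0626] head 165.7 tip [13.9 -3.9] tipdir -15.5 q [-0.36  0.73  1.75  0.06  0.4  -1.74] gap 0.475 F [-1.1 -0.2 -4.6] t 21.05
[0.0109, -0.0022, 0.0164, 0.0]
```

View pics/s4.png

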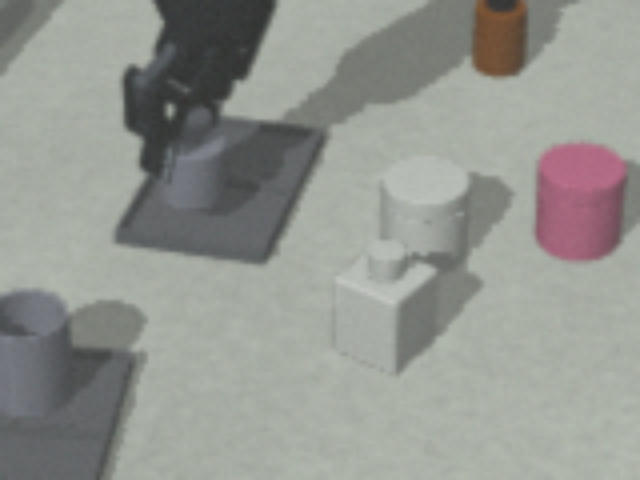

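The weight is upright above the tray2 bay nearer +y, so I lower it to contact.

Call:
{"op": "apply_moves", "data": {"increments": [[[0.006,-0.001,0.01,0],[0.002,0,0.006,0],[0,0,0,0]]]}}

```text
t: 21.4
tcp_pos: [0.6013, -0.105, 0.1045]
tool_rot: [0.123, 0.983, -0.02, 0.134]
force: [0.6, -0.3, -4.5]
finger_gap: 0.484
```

```bash
python3 -c "
from h import *
plan(.607,-.109,.043,1,0)"
```

```text
dist 0.0126 tcp [ 0.6013 -0.105   0.1045] grasp [ 0.6153 -0.109   0.0525] head 165.8 tip [14.8 -4.1] tipdir -15.7 q [-0.36  0.75  1.76  0.07  0.36 -1.75] gap 0.484 F [ 0.6 -0.3 -4.5] t 21.4
[0.0103, -0.002, 0.007, 0.0]
```

Call:
{"op": "apply_moves", "data": {"increments": [[[0.008,-0.001,0.009,0],[0.002,0,0.004,0],[0,0,0,0]]]}}

```text
t: 21.7
tcp_pos: [0.6, -0.1061, 0.0964]
tool_rot: [0.123, 0.982, -0.022, 0.142]
force: [-1.2, -0.1, -4.4]
finger_gap: 0.481
```

```bash
python3 -c "
from h import *
plan(.607,-.109,.043,1,0)"
```

```text
dist 0.008 tcp [ 0.6    -0.1061  0.0964] grasp [ 0.6147 -0.1103  0.0446] head 165.9 tip [15.6 -4.5] tipdir -15.9 q [-0.37  0.76  1.78  0.08  0.32 -1.76] gap 0.481 F [-1.2 -0.1 -4.4] t 21.7
[0.0079, -0.0006, -0.0006, 0.0]
```

Call:
{"op": "apply_moves", "data": {"increments": [[[0.005,0,0.007,0],[0,0,0,0]]]}}

```text
t: 21.9
tcp_pos: [0.6025, -0.1068, 0.0968]
tool_rot: [0.123, 0.981, -0.024, 0.151]
force: [-0.3, 0.4, -5.0]
finger_gap: 0.474
```

```bash
python3 -c "
from h import *
plan(.607,-.109,.043,1,0)
p,d=manip.snapshot('side');cv2.imwrite('pics/s5.png',cv2.resize(p[180:300,240:400,::-1],None,fx=4,fy=4))"
```

```text
dist 0.0117 tcp [ 0.6025 -0.1068  0.0968] grasp [ 0.6182 -0.1113  0.0453] head 165.8 tip [16.7 -4.8] tipdir -16.1 q [-0.37  0.76  1.78  0.09  0.29 -1.77] gap 0.474 F [-0.3  0.4 -5. ] t 21.9
[0.0116, -0.0005, -0.0013, 0.0]
```

View pics/s5.png

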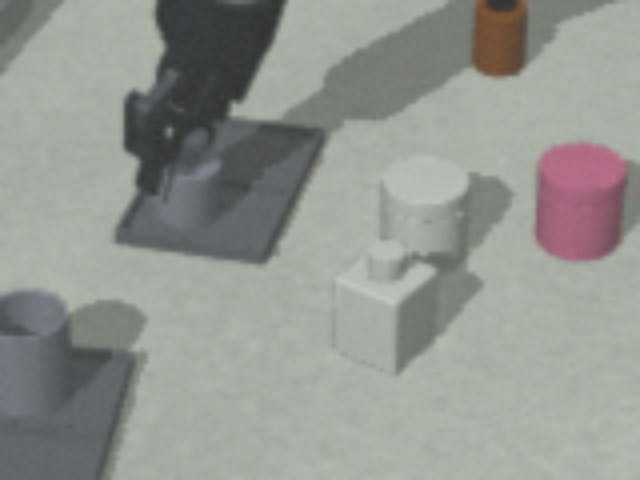

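Call:
{"op": "apply_moves", "data": {"increments": [[[0.009,0,0.01,0],[0,0,0,0]]]}}

```text
t: 22.15
tcp_pos: [0.6072, -0.1087, 0.096]
tool_rot: [0.123, 0.978, -0.028, 0.168]
force: [-1.2, 1.3, -4.7]
finger_gap: 0.479
```

```bash
python3 -c "
from h import *
plan(.607,-.109,.043,1,0)
p,d=manip.snapshot('side');P=cloud('side',d).reshape(-1,3)
q=P[(np.hypot(P[:,0]-.607,P[:,1]+.109)<.04)&(P[:,2]>.014)]
for a in (.014,.02,.03,.04,.05,.06):
  s=q[(q[:,2]>a)&(q[:,2]<a+.01)];print(a,len(s),s.min(0).round(3) if len(s) else '',s.max(0).round(3)if len(s) else '')"
```

```text
dist 0.0184 tcp [ 0.6072 -0.1087  0.096 ] grasp [ 0.6246 -0.1139  0.0452] head 165.8 tip [18.4 -5.5] tipdir -16.6 q [-0.37  0.77  1.79  0.11  0.25 -1.79] gap 0.479 F [-1.2  1.3 -4.7] t 22.15
[0.0179, 0.0003, -0.0041, 0.0]
0.014 54 [ 0.592 -0.146  0.014] [ 0.632 -0.089  0.024]
0.02 51 [ 0.593 -0.119  0.02 ] [ 0.632 -0.088  0.03 ]
0.03 59 [ 0.593 -0.113  0.03 ] [ 0.638 -0.081  0.04 ]
0.04 106 [ 0.593 -0.138  0.04 ] [ 0.641 -0.078  0.05 ]
0.05 43 [ 0.602 -0.135  0.05 ] [ 0.637 -0.075  0.06 ]
0.06 52 [ 0.598 -0.14   0.06 ] [ 0.635 -0.078  0.07 ]
```

The small downward steps mostly turn the tool instead of lowering it. The weight's base is a couple of mm above the floor with a few degrees of lean, which is far from toppling, so I release it.

Call:
{"op": "apply_moves", "data": {"increments": [[[0,0,0,0],[0,0,0,0],[0,0,0,0],[0,0,0,0],[0,0,0,0]]], "fingers": 1}}

```text
t: 22.7
tcp_pos: [0.609, -0.11, 0.0955]
tool_rot: [0.123, 0.977, -0.029, 0.17]
force: [0.3, -0.3, -0.7]
finger_gap: 1.001
```

Call:
{"op": "apply_moves", "data": {"increments": [[[0,0,-0.03,0],[0,0,-0.05,0],[0,0,-0.05,0],[0,0,-0.05,0],[0,0,0,0]]]}}

```text
t: 23.2
tcp_pos: [0.5488, -0.0925, 0.2659]
tool_rot: [0.124, 0.978, -0.028, 0.166]
force: [-0.4, -1.1, -0.5]
finger_gap: 1.005
```

```bash
python3 -c "
from h import *
plan(.607,-.109,.043,1,0)
p,d=manip.snapshot('side');cv2.imwrite('pics/s6.png',cv2.resize(p[180:300,240:400,::-1],None,fx=4,fy=4))"
```

```text
dist 0.1772 tcp [ 0.5488 -0.0925  0.2659] grasp [ 0.566  -0.0977  0.215 ] head 165.7 tip [18.2 -5.5] tipdir -16.8 q [-0.38  0.41  1.84  0.05  0.55 -1.74] gap 1.005 F [-0.4 -1.1 -0.5] t 23.2
[0.0169, 0.0017, 0.1764, 0.0]
```

View pics/s6.png

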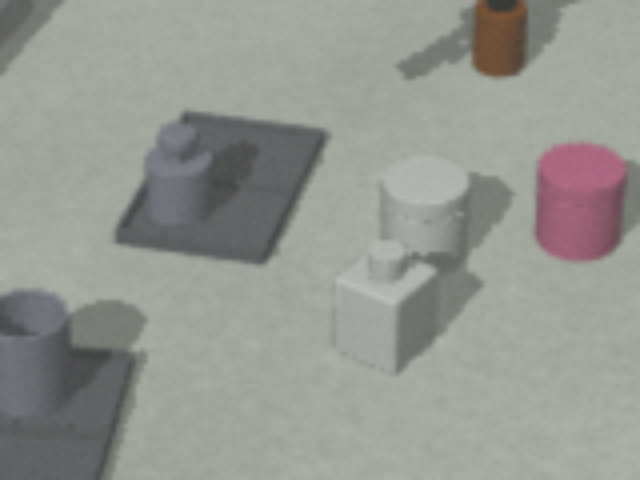

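```bash
cat >> h.py <<'E'
def find(n,d,x,y,z,r=.045,tol=.006):
    P=cloud(n,d).reshape(-1,3);q=P[(np.hypot(P[:,0]-x,P[:,1]-y)<r)&(abs(P[:,2]-z)<tol)]
    return len(q),((q.min(0)+q.max(0))/2).round(4) if len(q) else None
T3=(np.array([.616,.1692]),np.array([-.1885,.982]));T2=(np.array([.603,-.146]),np.array([-.05,.9988]))
def intray(p,T):
    c,u=T;v=np.asarray(p[:2])-c;return "tray x,y",(v@np.array([u[1],-u[0]])).round(4),(v@u).round(4)
E
python3 - <<'E'
from h import *
for n in("scene","side"):
    p,d=manip.snapshot(n)
    k,c=find(n,d,.61,-.11,.064,.03,.004);print(n,k,c,intray(c,T2))
    k,c=find(n,d,.63,.0956,.060,.04);print(n,k,c,intray(c,T3))
E
```

```text
scene 87 [ 0.6173 -0.1135  0.064 ] ('tray x,y', np.float64(0.0159), np.float64(0.0317))
scene 130 [0.6317 0.0936 0.0592] ('tray x,y', np.float64(0.0012), np.float64(-0.0772))
side 51 [ 0.6159 -0.1098  0.0635] ('tray x,y', np.float64(0.0147), np.float64(0.0355))
side 152 [0.6329 0.0963 0.0594] ('tray x,y', np.float64(0.0029), np.float64(-0.0748))
```

The weight and cup are both well within tolerance. Now I spin the jaws into the tilt plane over the free bench where the weight stood, to level there.

```bash
python3 -c "
from h import *
plan(.475,.11,.13,11,92)"
```

```text
dist 0.2391 tcp [ 0.5478 -0.0923  0.2599] grasp [ 0.5645 -0.0973  0.2087] head 165.6 tip [17.7 -5.3] tipdir -16.6 q [-0.38  0.43  1.84  0.05  0.55 -1.74] gap 0.998 F [ 0.  -0.6 -0.2] t 23.35
[0.0142, 0.0163, 0.0025, 8.4]
[0.0164, 0.014, 0.0025, 8.4]
[0.0183, 0.0115, 0.0025, 8.4]
[0.0197, 0.0087, 0.0025, 8.4]
[0.0208, 0.0058, 0.0025, 8.4]
[0.0214, 0.0027, 0.0025, 8.4]
[0.0216, -0.0005, 0.0025, 8.4]
[0.0213, -0.0036, 0.0025, 8.4]
[0.0205, -0.0067, 0.0025, 8.4]
[0.0193, -0.0096, 0.0025, 8.4]
[0.0177, -0.0123, 0.0025, 8.4]
```

Call:
{"op": "apply_moves", "data": {"increments": [[[0.014,0.016,0,8.4],[0.016,0.014,0,8.4],[0.018,0.011,0,8.4],[0.02,0.009,0,8.4],[0.021,0.006,0,8.4]]]}}

```text
t: 23.85
tcp_pos: [0.5038, 0.0029, 0.2262]
tool_rot: [0.476, 0.865, 0.032, 0.153]
force: [-0.5, 0.1, 0.2]
finger_gap: 0.999
```

Call:
{"op": "apply_moves", "data": {"increments": [[[0.021,0.003,0.003,8.4],[0.021,0,0.003,8.4],[0.021,-0.004,0.003,8.4],[0.02,-0.007,0.003,8.4],[0.019,-0.01,0.003,8.4]]]}}

```text
t: 24.35
tcp_pos: [0.4643, 0.091, 0.1816]
tool_rot: [0.739, 0.657, 0.075, 0.126]
force: [-0.8, -0.2, -0.6]
finger_gap: 1.002
```

```bash
python3 -c "
from h import *
plan(.475,.11,.08,3,8)"
```

```text
dist 0.0554 tcp [0.4643 0.091  0.1816] grasp [0.4792 0.0862 0.1299] head 82.8 tip [15.8 -5.1] tipdir -17.8 q [-0.    0.51  2.06 -0.3   0.3   0.39] gap 1.002 F [-0.8 -0.2 -0.6] t 24.35
[0.0086, -0.0069, 0.0148, 2.7]
[0.0083, -0.0073, 0.0148, 2.7]
[0.0079, -0.0077, 0.0148, 2.7]
```

Call:
{"op": "apply_moves", "data": {"increments": [[[0.005,0.03,0.03,4],[0.005,0.02,0.035,4],[0,0,0.03,0],[0,0,0,0]]]}}

```text
t: 24.75
tcp_pos: [0.5351, 0.0888, 0.091]
tool_rot: [0.785, 0.604, 0.076, 0.114]
force: [-1.4, 0.1, -0.2]
finger_gap: 1.001
```

```bash
python3 -c "
from h import *
plan(.505,.1,.05,3,0);p,d=manip.snapshot('side');cv2.imwrite('pics/s7.png',cv2.resize(p[180:380,180:400,::-1],None,fx=3,fy=3))"
```

```text
dist 0.0481 tcp [0.5351 0.0888 0.091 ] grasp [0.549  0.0842 0.039 ] head 75.1 tip [14.8 -4.9] tipdir -18.5 q [-0.01  0.74  1.92 -0.38  0.23  0.61] gap 1.001 F [-1.4  0.1 -0.2] t 24.75
[0.0012, -0.014, -0.0078, 0.0]
[0.0012, -0.014, -0.0078, 0.0]
[0.0012, -0.014, -0.0078, 0.0]
```

View pics/s7.png

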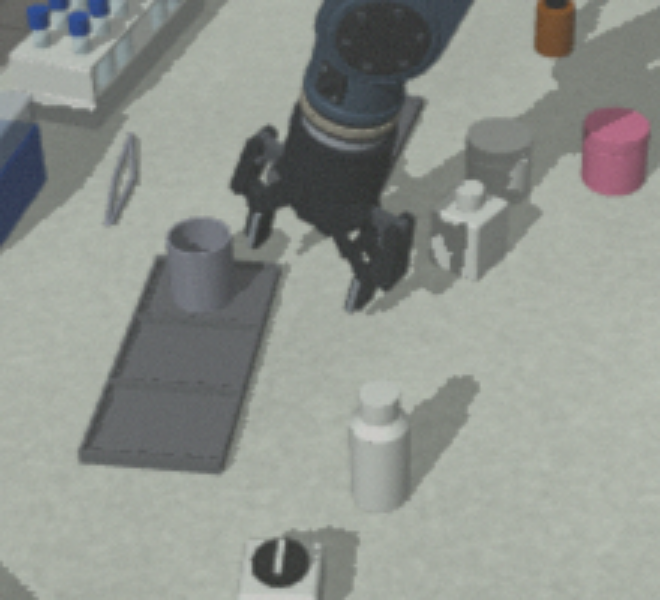

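The outer finger is over the tray3 corner, so I back inward before pressing down.

Call:
{"op": "apply_moves", "data": {"increments": [[[0.01,-0.03,-0.01,0],[0.01,-0.025,-0.006,0],[0,0,0,0]]]}}

```text
t: 25.1
tcp_pos: [0.4822, 0.1229, 0.092]
tool_rot: [0.785, 0.604, 0.076, 0.114]
force: [0.1, -0.7, 0.7]
finger_gap: 0.999
```

```bash
python3 -c "
from h import *
plan(.5,.1,.03,1,0)"
```

```text
dist 0.0212 tcp [0.4822 0.1229 0.092 ] grasp [0.496  0.1182 0.04  ] head 74.9 tip [14.7 -5. ] tipdir -18.8 q [ 0.07  0.73  2.02 -0.66  0.17  0.97] gap 0.999 F [ 0.1 -0.7  0.7] t 25.1
[-0.0164, 0.0055, 0.0123, 0.0]
```

Call:
{"op": "apply_moves", "data": {"increments": [[[0,0,0.01,0],[0,0,0.008,0]]]}}

```text
t: 25.3
tcp_pos: [0.4864, 0.1217, 0.0767]
tool_rot: [0.785, 0.604, 0.076, 0.114]
force: [0.1, -0.2, -0.2]
finger_gap: 1.001
```

Call:
{"op": "apply_moves", "data": {"increments": [[[0,0,0.005,0],[0,0,0.005,0]]]}}

```text
t: 25.5
tcp_pos: [0.4891, 0.1204, 0.0695]
tool_rot: [0.785, 0.604, 0.077, 0.115]
force: [-14.4, 8.5, 66.2]
finger_gap: 1.0
```

```bash
python3 -c "
from h import *
plan(.5,.1,.03,1,0)"
```

```text
dist 0.0203 tcp [0.4891 0.1204 0.0695] grasp [0.5032 0.1157 0.0175] head 75.0 tip [14.9 -5. ] tipdir -18.5 q [ 0.07  0.78  2.02 -0.88  0.14  1.19] gap 1.0 F [-14.4   8.5  66.2] t 25.5
[-0.0162, 0.0043, -0.0114, 0.0]
```

Call:
{"op": "apply_moves", "data": {"increments": [[[0,0,0.0,0]]]}}

```text
t: 25.6
tcp_pos: [0.489, 0.1203, 0.0711]
tool_rot: [0.785, 0.604, 0.078, 0.116]
force: [-1.0, 0.2, -0.1]
finger_gap: 1.0
```

```bash
python3 -c "
from h import *
st();print(manip.sense()['force'],manip.sense()['ft_torque'])"
```

```text
q [ 0.0664  0.7767  2.0168 -0.8761  0.1365  1.1827] qd [-0.005 -0.028  0.002  0.038  0.016 -0.046] tau [  0.  -39.1  -2.3  -0.2  -0.3   0.2] tcp [0.489  0.1203 0.0711] tip [15.03 -5.  ] t 25.6
[-0.96843961  0.217116   -0.05048507] [ 0.07452779  0.10294311 -0.01586921]
```

Call:
{"op": "apply_moves", "data": {"increments": [[[0,0,0.002,0],[0,0,0.002,0]]]}}

```text
t: 25.8
tcp_pos: [0.4898, 0.1197, 0.0701]
tool_rot: [0.785, 0.604, 0.079, 0.117]
force: [-7.4, 5.0, 23.9]
finger_gap: 0.999
```

```bash
python3 -c "
from h import *
st();print(manip.sense()['force'],manip.sense()['ft_torque'])"
```

```text
q [ 0.0651  0.7793  2.0171 -0.9112  0.1324  1.2176] qd [-0.004  0.003  0.011 -0.171 -0.022  0.171] tau [ -3.4 -30.1  -5.9  -0.4  -0.1  -0.3] tcp [0.4898 0.1197 0.0701] tip [15.21 -5.  ] t 25.8
[-7.35817945  4.96084009 23.89055406] [0.90455818 1.40416234 0.03090104]
```

Pressing relaxes each row and doesn't level the tool. The last spin with positive turns did cut the tilt (18.5° to 15.6°), so I'll lift clear and test spin directly.

Call:
{"op": "apply_moves", "data": {"increments": [[[0,0,-0.05,0],[0,0,-0.05,0],[0,0.02,-0.05,0],[0,0.02,0,0],[0,0,0,0]]]}}

```text
t: 26.3
tcp_pos: [0.4957, 0.1197, 0.2048]
tool_rot: [0.784, 0.604, 0.079, 0.119]
force: [0.1, 0.4, 0.1]
finger_gap: 0.999
```

```bash
python3 -c "
from h import *
st()"
```

```text
q [ 0.0663  0.4922  1.9469 -0.2533  0.4483  0.5398] qd [ 0.016 -0.069  0.055  0.031  0.036 -0.018] tau [  0.2 -35.3  -9.9  -0.2  -0.7  -0.2] tcp [0.4957 0.1197 0.2048] tip [15.39 -5.22] t 26.3
```

Call:
{"op": "apply_moves", "data": {"increments": [[[0,0,0,8.5],[0,0,0,8.5],[0,0,0,8.5],[0,0,0,8.5],[0,0,0,0]]]}}

```text
t: 26.8
tcp_pos: [0.4915, 0.1185, 0.2019]
tool_rot: [0.929, 0.343, 0.107, 0.089]
force: [0.7, 0.0, 0.4]
finger_gap: 1.001
```

```bash
python3 -c "
from h import *
st()"
```

```text
q [ 0.0644  0.4948  1.9545 -0.2539  0.4474  1.1437] qd [-0.001  0.013  0.016 -0.002 -0.002 -0.044] tau [  0.  -35.  -10.1  -0.2  -0.8   0.5] tcp [0.4915 0.1185 0.2019] tip [14.87 -5.28] t 26.8
```

Call:
{"op": "apply_moves", "data": {"increments": [[[0,0,0,-8.5],[0,0,0,-8.5],[0,0,0,-8.5],[0,0,0,-8.5],[0,0,0,0]]]}}

```text
t: 27.3
tcp_pos: [0.4869, 0.1178, 0.1973]
tool_rot: [0.784, 0.607, 0.07, 0.114]
force: [0.0, 0.9, 0.5]
finger_gap: 0.999
```

```bash
python3 -c "
from h import *
st()"
```

```text
q [ 0.0635  0.501   1.9621 -0.2548  0.4462  0.534 ] qd [-0.001  0.009  0.011  0.    -0.     0.018] tau [  0.  -34.9  -9.7  -0.2  -0.7  -0.5] tcp [0.4869 0.1178 0.1973] tip [14.18 -5.34] t 27.3
```

Pure-spin rows let joints 2 and 3 sag while joint 5 holds, which takes about 0.13° of tilt off per row. Alternating small spins will level the tool.

Call:
{"op": "apply_moves", "data": {"increments": [[[0,0,0,1],[0,0,0,-1],[0,0,0,1],[0,0,0,-1],[0,0,0,1]]]}}

```text
t: 27.8
tcp_pos: [0.4858, 0.1176, 0.1961]
tool_rot: [0.79, 0.598, 0.07, 0.112]
force: [-0.1, -0.5, 1.0]
finger_gap: 0.997
```

```bash
python3 -c "
from h import *
st()"
```

```text
q [ 0.0633  0.5027  1.9639 -0.2549  0.4459  0.5563] qd [ 0.001 -0.    -0.    -0.002 -0.001  0.201] tau [ -0.  -34.8  -9.5  -0.2  -0.7  -0.2] tcp [0.4858 0.1176 0.1961] tip [14.   -5.36] t 27.8
```

Call:
{"op": "apply_moves", "data": {"increments": [[[0,0,0,8],[0,0,0,-8],[0,0,0,8],[0,0,0,-8],[0,0,0,8]]]}}

```text
t: 28.3
tcp_pos: [0.4861, 0.1176, 0.1964]
tool_rot: [0.832, 0.538, 0.078, 0.107]
force: [0.2, -0.2, 0.3]
finger_gap: 0.998
```

```bash
python3 -c "
from h import *
st()"
```

```text
q [ 0.0634  0.5021  1.9636 -0.255   0.4458  0.7039] qd [ 0.000e+00 -1.000e-03 -2.000e-03 -0.000e+00  0.000e+00  1.618e+00] tau [  0.  -34.8  -9.6  -0.2  -0.7  -2.1] tcp [0.4861 0.1176 0.1964] tip [14.06 -5.35] t 28.3
```

Call:
{"op": "apply_moves", "data": {"increments": [[[0,0,-0.003,0],[0,0,-0.003,0],[0,0,-0.003,0],[0,0,-0.003,0],[0,0,-0.003,0]]]}}

```text
t: 28.8
tcp_pos: [0.4822, 0.1192, 0.2121]
tool_rot: [0.831, 0.54, 0.078, 0.107]
force: [-0.6, -0.2, -0.1]
finger_gap: 1.0
```

```bash
python3 -c "
from h import *
st()"
```

```text
q [ 0.0674  0.4678  1.9593 -0.2382  0.4837  0.6845] qd [ 0.009 -0.072 -0.009  0.033  0.078 -0.034] tau [ -0.  -33.7 -10.3  -0.3  -0.8   0. ] tcp [0.4822 0.1192 0.2121] tip [14.07 -5.35] t 28.8
```

Call:
{"op": "apply_moves", "data": {"increments": [[[0,0,-0.05,0],[0,0,-0.05,0],[0,0.0,-0.05,0],[0,0,0,2],[0,0,0,-2]]]}}

```text
t: 29.3
tcp_pos: [0.4448, 0.1339, 0.3601]
tool_rot: [0.831, 0.541, 0.075, 0.105]
force: [-0.9, 0.3, 0.4]
finger_gap: 1.0
```

```bash
python3 -c "
from h import *
st()"
```

```text
q [ 0.1093  0.1801  1.8501 -0.153   0.8862  0.6095] qd [ 0.012 -0.072 -0.046  0.005  0.017 -0.381] tau [  0.1 -27.8 -18.2  -0.4  -0.8   0.4] tcp [0.4448 0.1339 0.3601] tip [13.68 -5.3 ] t 29.3
```

Call:
{"op": "apply_moves", "data": {"increments": [[[0,0,0,2],[0,0,0,-2],[0,0,0,2],[0,0,0,-2],[0,0,0,2]]]}}

```text
t: 29.8
tcp_pos: [0.4433, 0.1343, 0.3631]
tool_rot: [0.839, 0.527, 0.08, 0.104]
force: [-0.8, 0.6, 0.4]
finger_gap: 0.999
```

```bash
python3 -c "
from h import *
st()"
```

```text
q [ 0.1104  0.1727  1.8508 -0.1521  0.8879  0.6418] qd [ 0.    -0.009  0.004  0.003  0.004  0.373] tau [  0.  -26.7 -17.7  -0.4  -0.8  -0.4] tcp [0.4433 0.1343 0.3631] tip [13.96 -5.23] t 29.8
```

Call:
{"op": "apply_moves", "data": {"increments": [[[0,0,0.01,0],[0,0,0.01,0],[0,0,0.01,0],[0,0,0.01,0],[0,0,0.01,0]]]}}

```text
t: 30.3
tcp_pos: [0.4558, 0.1295, 0.3119]
tool_rot: [0.839, 0.528, 0.08, 0.105]
force: [-0.7, -0.7, -1.0]
finger_gap: 1.002
```

```bash
python3 -c "
from h import *
st()"
```

```text
q [ 0.0953  0.2626  1.9024 -0.1685  0.7447  0.6525] qd [-0.032  0.203  0.096 -0.039 -0.291  0.03 ] tau [  0.2 -30.  -15.5  -0.3  -0.6  -0. ] tcp [0.4558 0.1295 0.3119] tip [14.03 -5.2 ] t 30.3
```

Call:
{"op": "apply_moves", "data": {"increments": [[[0,0,0,2],[0,0,0,-2],[0,0,0,2],[0,0,0,-2],[0,0,0,2]]]}}

```text
t: 30.8
tcp_pos: [0.4554, 0.1286, 0.3051]
tool_rot: [0.848, 0.514, 0.077, 0.101]
force: [-0.2, 0.1, -0.9]
finger_gap: 0.999
```

```bash
python3 -c "
from h import *
st()"
```

```text
q [ 0.0933  0.2748  1.9073 -0.1695  0.7377  0.6881] qd [-0.003  0.019  0.007 -0.003 -0.013  0.379] tau [  0.  -29.3 -15.1  -0.3  -0.7  -0.4] tcp [0.4554 0.1286 0.3051] tip [13.48 -5.27] t 30.8
```

Call:
{"op": "apply_moves", "data": {"increments": [[[0,0,0.02,0],[0,0,0.02,0],[0,0,0,2],[0,0,0,-2],[0,0,0,2]]]}}

```text
t: 31.3
tcp_pos: [0.4658, 0.1243, 0.2607]
tool_rot: [0.858, 0.499, 0.078, 0.099]
force: [-0.1, 0.5, -0.3]
finger_gap: 0.998
```

```bash
python3 -c "
from h import *
st()"
```

```text
q [ 0.0809  0.3624  1.9387 -0.1905  0.6222  0.7413] qd [-0.005  0.025  0.003 -0.004 -0.015  0.38 ] tau [ -0.  -31.4 -12.8  -0.3  -0.7  -0.4] tcp [0.4658 0.1243 0.2607] tip [13.29 -5.27] t 31.3
```

Call:
{"op": "apply_moves", "data": {"increments": [[[0,0,0.02,0],[0,0,0,2],[0,0,0.02,0],[0,0,0,-2],[0,0,0,2]]]}}

```text
t: 31.8
tcp_pos: [0.4761, 0.12, 0.2162]
tool_rot: [0.867, 0.483, 0.078, 0.097]
force: [0.4, 0.6, 1.6]
finger_gap: 1.002
```

```bash
python3 -c "
from h import *
st()"
```

```text
q [ 0.0689  0.4559  1.9601 -0.221   0.5108  0.8037] qd [-0.007  0.045  0.014 -0.005 -0.016  0.376] tau [  0.  -33.5 -10.4  -0.2  -0.7  -0.4] tcp [0.4761 0.12   0.2162] tip [13.12 -5.25] t 31.8
```

Call:
{"op": "apply_moves", "data": {"increments": [[[0,0.02,0.0,0],[0,0.02,0,0],[0,0,0,2],[0,0,0,-2],[0,0,0,2]]]}}

```text
t: 32.3
tcp_pos: [0.5101, 0.098, 0.2207]
tool_rot: [0.875, 0.468, 0.077, 0.094]
force: [-0.5, 0.2, -0.4]
finger_gap: 1.001
```

```bash
python3 -c "
from h import *
st()"
```

```text
q [ 0.0163  0.4741  1.8896 -0.1799  0.5609  0.7473] qd [-0.008  0.021  0.003 -0.002 -0.007  0.379] tau [ -0.1 -35.6 -11.6  -0.2  -0.7  -0.4] tcp [0.5101 0.098  0.2207] tip [12.77 -5.25] t 32.3
```

Call:
{"op": "apply_moves", "data": {"increments": [[[0,-0.02,0.0,0],[0,-0.02,0,0],[0,0,0,2],[0,0,0,-2],[0,0,0,2]]]}}

```text
t: 32.8
tcp_pos: [0.4773, 0.1197, 0.2064]
tool_rot: [0.884, 0.452, 0.077, 0.091]
force: [-0.5, 0.0, 0.3]
finger_gap: 1.004
```

```bash
python3 -c "
from h import *
st()"
```

```text
q [ 0.0676  0.4772  1.9604 -0.2237  0.499   0.8789] qd [ 0.001  0.018 -0.    -0.005 -0.02   0.378] tau [  0.1 -34.2 -10.   -0.2  -0.6  -0.4] tcp [0.4773 0.1197 0.2064] tip [12.56 -5.25] t 32.8
```

Following moves with spin rows, rather than zero rows, keeps the tilt falling. I can now go on with the jaws square to the tilt plane, so objects stay upright in the grip. Jar next.

```bash
python3 -c "
from h import *
plan(.4545,-.1167,.15,9,76)"
```

```text
dist 0.2341 tcp [0.4773 0.1197 0.2064] grasp [0.4891 0.1148 0.1539] head 54.5 tip [12.6 -5.2] tipdir -22.7 q [ 0.07  0.48  1.96 -0.22  0.5   0.88] gap 1.004 F [-0.5  0.   0.3] t 32.8
[-0.0232, 0.0117, 0.0019, 8.4]
[-0.0212, 0.0149, 0.0019, 8.4]
[-0.0188, 0.0179, 0.0019, 8.4]
[-0.0159, 0.0205, 0.0019, 8.4]
[-0.0128, 0.0226, 0.0019, 8.4]
[-0.0093, 0.0242, 0.0019, 8.4]
[-0.0057, 0.0253, 0.0019, 8.4]
[-0.0019, 0.0259, 0.0019, 8.4]
[0.0019, 0.0259, 0.0019, 8.4]
```

Call:
{"op": "apply_moves", "data": {"increments": [[[-0.023,0.012,0,8.4],[-0.021,0.015,0,8.4],[-0.019,0.018,0,8.4],[-0.016,0.02,0,8.4],[-0.013,0.023,0,8.4]]]}}

```text
t: 33.3
tcp_pos: [0.4559, -0.0095, 0.2095]
tool_rot: [0.988, 0.097, 0.105, 0.055]
force: [0.4, 0.3, -0.3]
finger_gap: 1.002
```

Call:
{"op": "apply_moves", "data": {"increments": [[[-0.009,0.024,0,8.4],[-0.006,0.025,0,8.4],[-0.002,0.02,0,8.4],[0,0,0,5],[0,0,0,3]]]}}

```text
t: 33.8
tcp_pos: [0.442, -0.0871, 0.2098]
tool_rot: [0.972, -0.201, 0.116, 0.023]
force: [-0.5, 1.4, -0.2]
finger_gap: 1.0
```

```bash
python3 -c "
from h import *
plan(.4545,-.1167,.08,3,0)"
```

```text
dist 0.0812 tcp [ 0.442  -0.0871  0.2098] grasp [ 0.4537 -0.092   0.1573] head -23.4 tip [12.4 -5.2] tipdir -22.8 q [-0.45  0.42  2.08  0.03  0.4   1.5 ] gap 1.0 F [-0.5  1.4 -0.2] t 33.8
[-0.0027, 0.0075, 0.0259, 0.0]
[-0.0027, 0.0075, 0.0259, 0.0]
[-0.0027, 0.0075, 0.0259, 0.0]
```

Call:
{"op": "apply_moves", "data": {"increments": [[[-0.003,0.009,0.025,0],[-0.003,0.008,0.025,0],[-0.002,0.006,0.02,0],[0,0,0,1],[0,0,0,-1]]]}}

```text
t: 34.3
tcp_pos: [0.4423, -0.1146, 0.1359]
tool_rot: [0.972, -0.203, 0.118, 0.024]
force: [0.1, -0.7, 0.8]
finger_gap: 1.0
```

```bash
python3 -c "
from h import *
plan(.4545,-.1167,.04,3,0)
p,d=manip.snapshot('wrist');cv2.imwrite('pics/w4.png',p[:,:,::-1])"
```

```text
dist 0.0435 tcp [ 0.4423 -0.1146  0.1359] grasp [ 0.4542 -0.1197  0.0834] head -23.6 tip [12.5 -5.4] tipdir -23.2 q [-0.51  0.6   2.12  0.14  0.18  1.33] gap 1.0 F [ 0.1 -0.7  0.8] t 34.3
[-0.0037, -0.0009, 0.014, 0.0]
[-0.0037, -0.0009, 0.014, 0.0]
[-0.0037, -0.0009, 0.014, 0.0]
```

View pics/w4.png

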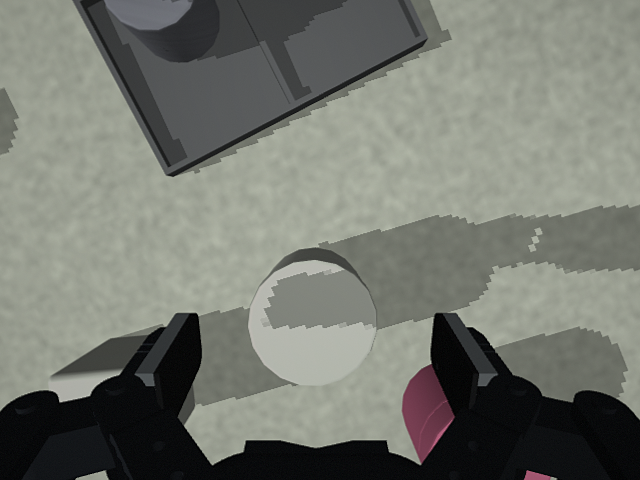

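The jar lid at (312,322) is centred between the fingers. The square bottle on the left and pink jar on the right both sit clear, behind the fingers.

Call:
{"op": "apply_moves", "data": {"increments": [[[-0.004,0,0.014,0],[-0.004,0,0.013,0],[-0.003,0,0.01,0],[0,0,0,1],[0,0,0,-1]]]}}

```text
t: 34.85
tcp_pos: [0.4435, -0.1133, 0.1014]
tool_rot: [0.972, -0.2, 0.123, 0.025]
force: [-0.0, 1.0, 0.1]
finger_gap: 1.001
```

```bash
python3 -c "
from h import *
plan(.4545,-.1167,.045,1,0)"
```

```text
dist 0.0047 tcp [ 0.4435 -0.1133  0.1014] grasp [ 0.4558 -0.1186  0.0491] head -23.3 tip [13.1 -5.6] tipdir -23.3 q [-0.51  0.69  2.14  0.4   0.07  1.07] gap 1.001 F [-0.   1.   0.1] t 34.85
[-0.0029, -0.0012, 0.0034, 0.0]
```

Call:
{"op": "apply_moves", "data": {"increments": [[[0,0,0,0],[0,0,0,0],[0,0,0,0],[0,0,0,0],[0,0,0,0]]], "fingers": 0, "newtons": 50}}

```text
t: 35.35
tcp_pos: [0.4443, -0.1131, 0.1043]
tool_rot: [0.972, -0.199, 0.125, 0.026]
force: [-0.2, -0.8, -2.3]
finger_gap: 0.639
```

```bash
python3 -c "
from h import *
plan(.4545,-.1167,.045,1,0)"
```

```text
dist 0.0077 tcp [ 0.4443 -0.1131  0.1043] grasp [ 0.4569 -0.1185  0.052 ] head -23.1 tip [13.4 -5.7] tipdir -23.2 q [-0.51  0.69  2.14  0.39  0.07  1.08] gap 0.639 F [-0.2 -0.8 -2.3] t 35.35
[-0.0046, -0.0007, 0.0061, 0.0]
```

Jar gripped (opening 54 mm). Lift and carry to the middle bay of tray3.

Call:
{"op": "apply_moves", "data": {"increments": [[[0,0,-0.03,0],[0.005,0,-0.04,0],[0.01,0,-0.04,0],[0,0,0,1],[0,0,0,-1]]]}}

```text
t: 35.85
tcp_pos: [0.4307, -0.1079, 0.2156]
tool_rot: [0.972, -0.2, 0.122, 0.026]
force: [-0.6, -0.7, -1.8]
finger_gap: 0.636
```

```bash
python3 -c "
from h import *
plan(.617,.172,.16,8,0)"
```

```text
dist 0.3342 tcp [ 0.4307 -0.1079  0.2156] grasp [ 0.4429 -0.1132  0.1633] head -23.2 tip [13.  -5.7] tipdir -23.6 q [-0.51  0.4   2.1   0.06  0.39  1.41] gap 0.636 F [-0.6 -0.7 -1.8] t 35.85
[0.0056, -0.0414, 0.0018, 0.0]
[0.0056, -0.0414, 0.0018, 0.0]
[0.0056, -0.0414, 0.0018, 0.0]
[0.0056, -0.0414, 0.0018, 0.0]
[0.0056, -0.0414, 0.0018, 0.0]
[0.0056, -0.0414, 0.0018, 0.0]
[0.0056, -0.0414, 0.0018, 0.0]
[0.0056, -0.0414, 0.0018, 0.0]
```

Call:
{"op": "apply_moves", "data": {"increments": [[[0.006,-0.03,0,0],[0.006,-0.035,0,0],[0.006,-0.04,0,0],[0.006,-0.04,0,0],[0.006,-0.04,0,0]]]}}

```text
t: 36.35
tcp_pos: [0.5293, 0.0517, 0.2142]
tool_rot: [0.972, -0.204, 0.113, 0.027]
force: [1.1, -0.7, -2.0]
finger_gap: 0.638
```

Call:
{"op": "apply_moves", "data": {"increments": [[[0.006,-0.04,0,0],[0.006,-0.04,0,0],[0.005,-0.03,0,0],[0,0,0,1],[0,0,0,-1]]]}}

```text
t: 36.85
tcp_pos: [0.5888, 0.1553, 0.2041]
tool_rot: [0.974, -0.198, 0.105, 0.027]
force: [-0.3, -0.0, -2.4]
finger_gap: 0.634
```

```bash
python3 -c "
from h import *
plan(.617,.172,.09,4,0)"
```

```text
dist 0.0675 tcp [0.5888 0.1553 0.2041] grasp [0.5993 0.1502 0.1513] head -22.9 tip [11.1 -5.4] tipdir -26.2 q [ 0.12  0.6   1.66 -0.18  0.71  2.22] gap 0.634 F [-0.3 -0.  -2.4] t 36.85
[-0.0014, -0.0069, 0.0153, 0.0]
[-0.0014, -0.0069, 0.0153, 0.0]
[-0.0014, -0.0069, 0.0153, 0.0]
[-0.0014, -0.0069, 0.0153, 0.0]
```

Call:
{"op": "apply_moves", "data": {"increments": [[[-0.001,-0.009,0.018,0],[-0.001,-0.009,0.018,0],[-0.002,-0.008,0.018,0],[0,0,0,1],[0,0,0,-1]]]}}

```text
t: 37.35
tcp_pos: [0.6002, 0.1709, 0.1413]
tool_rot: [0.975, -0.198, 0.097, 0.031]
force: [0.4, 0.3, -2.2]
finger_gap: 0.637
```

```bash
python3 -c "
from h import *
plan(.617,.172,.057,3,0)
p,d=manip.snapshot('scene');cv2.imwrite('pics/s8.png',cv2.resize(p[190:330,300:480,::-1],None,fx=4,fy=4))"
```

```text
dist 0.0329 tcp [0.6002 0.1709 0.1413] grasp [0.6098 0.1656 0.0885] head -22.8 tip [10.1 -5.6] tipdir -29.0 q [ 0.14  0.72  1.64 -0.21  0.63  2.27] gap 0.637 F [ 0.4  0.3 -2.2] t 37.35
[-0.0007, -0.0031, 0.0105, 0.0]
[-0.0007, -0.0031, 0.0105, 0.0]
[-0.0007, -0.0031, 0.0105, 0.0]
```

View pics/s8.png

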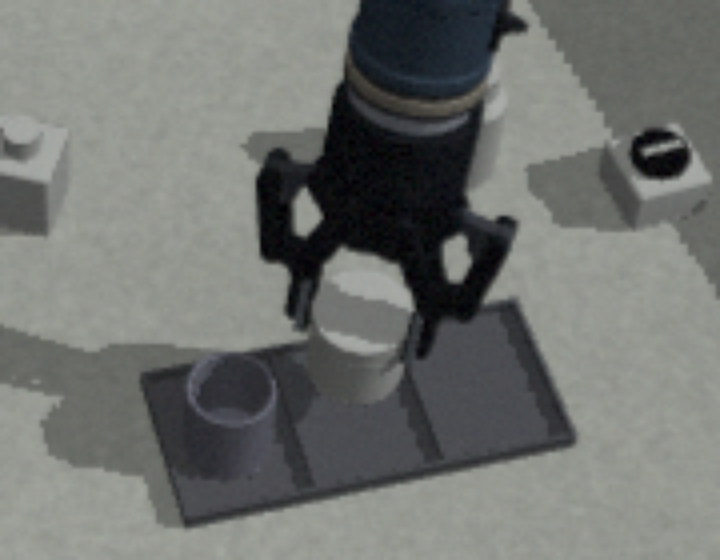

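The jar is over the middle bay and the fingers are clear of the cup.

Call:
{"op": "apply_moves", "data": {"increments": [[[-0.001,-0.004,0.012,0],[-0.001,-0.003,0.009,0],[0,0,0,1],[0,0,0,-1]]]}}

```text
t: 37.8
tcp_pos: [0.6052, 0.1749, 0.1204]
tool_rot: [0.975, -0.198, 0.098, 0.031]
force: [-1.1, -0.8, -1.7]
finger_gap: 0.63
```

```bash
python3 -c "
from h import *
plan(.617,.172,.057,3,0)"
```

```text
dist 0.0111 tcp [0.6052 0.1749 0.1204] grasp [0.6148 0.1696 0.0676] head -22.8 tip [10.2 -5.6] tipdir -28.8 q [ 0.15  0.75  1.63 -0.22  0.6   2.29] gap 0.63 F [-1.1 -0.8 -1.7] t 37.8
[-0.0004, -0.0011, 0.0035, 0.0]
[-0.0004, -0.0011, 0.0035, 0.0]
[-0.0004, -0.0011, 0.0035, 0.0]
```

Call:
{"op": "apply_moves", "data": {"increments": [[[0,-0.001,0.005,0],[0,-0.001,0.004,0],[0,0,0,1],[0,0,0,-1]]]}}

```text
t: 38.2
tcp_pos: [0.6082, 0.1761, 0.1116]
tool_rot: [0.975, -0.198, 0.098, 0.03]
force: [-1.0, 0.3, -1.7]
finger_gap: 0.634
```

```bash
python3 -c "
from h import *
plan(.617,.172,.057,1,0)"
```

```text
dist 0.0023 tcp [0.6082 0.1761 0.1116] grasp [0.6179 0.1708 0.0588] head -22.8 tip [10.3 -5.6] tipdir -28.6 q [ 0.15  0.77  1.63 -0.22  0.59  2.3 ] gap 0.634 F [-1.   0.3 -1.7] t 38.2
[-0.0016, -0.0007, 0.0014, 0.0]
```

Down to about 1–2 mm. One small step, then release and back off along the tool axis.

Call:
{"op": "apply_moves", "data": {"increments": [[[-0.001,0,0.002,0],[0,0,0,1],[0,0,0,-1]]]}}

```text
t: 38.5
tcp_pos: [0.6079, 0.1765, 0.1097]
tool_rot: [0.975, -0.198, 0.099, 0.03]
force: [0.4, -0.1, -0.6]
finger_gap: 0.633
```

Call:
{"op": "apply_moves", "data": {"increments": [[[0,0,0,0],[0,0,0,0],[0,0,0,0],[0,0,0,0],[0,0,0,0]]], "fingers": 0.95}}

```text
t: 39.0
tcp_pos: [0.6089, 0.1765, 0.111]
tool_rot: [0.975, -0.197, 0.1, 0.03]
force: [-0.1, -0.2, -0.2]
finger_gap: 0.949
```

Call:
{"op": "apply_moves", "data": {"increments": [[[0,0,-0.03,0],[0,0,-0.05,0],[0,0,-0.04,0],[0,0,0,1],[0,0,0,-1]]]}}

```text
t: 39.5
tcp_pos: [0.586, 0.1883, 0.2309]
tool_rot: [0.975, -0.197, 0.099, 0.03]
force: [-0.0, 0.1, -0.3]
finger_gap: 0.949
```

Run:
```python
from h import *
plan(.45,-.0153,.15,6,0)
for n in("scene","side"):
    p,d=manip.snapshot(n)
    print(n,*[(k,)+((find(n,d,x,y,z,r)[1],intray(find(n,d,x,y,z,r)[1],T)) ) for k,x,y,z,r,T in (("jar",.617,.172,.06,.045,T3),("cup",.632,.095,.06,.035,T3))])
    print("sq",find(n,d,.45,-.0153,.07,.025,.004))
    cv2.imwrite(f'pics/{n}9.png',p[:,:,::-1])
```

```text
dist 0.2477 tcp [0.586  0.1883 0.2309] grasp [0.5957 0.183  0.178 ] head -22.8 tip [10.3 -5.6] tipdir -28.4 q [ 0.18  0.57  1.61 -0.18  0.81  2.26] gap 0.949 F [-0.   0.1 -0.3] t 39.5
[-0.0103, 0.0398, 0.0034, 0.0]
[-0.0103, 0.0398, 0.0034, 0.0]
[-0.0103, 0.0398, 0.0034, 0.0]
[-0.0103, 0.0398, 0.0034, 0.0]
[-0.0103, 0.0398, 0.0034, 0.0]
[-0.0103, 0.0398, 0.0034, 0.0]
scene ('jar', array([0.6131, 0.1717, 0.06  ]), ('tray x,y', np.float64(-0.0024), np.float64(0.003))) ('cup', array([0.6328, 0.0935, 0.0598]), ('tray x,y', np.float64(0.0022), np.float64(-0.0775)))
sq (57, array([ 0.45  , -0.0161,  0.0701]))
side ('jar', array([0.612 , 0.1735, 0.06  ]), ('tray x,y', np.float64(-0.0031), np.float64(0.005))) ('cup', array([0.6313, 0.0948, 0.059 ]), ('tray x,y', np.float64(0.001), np.float64(-0.0759)))
sq (59, array([ 0.4489, -0.0152,  0.0701]))
```

View pics/scene9.png

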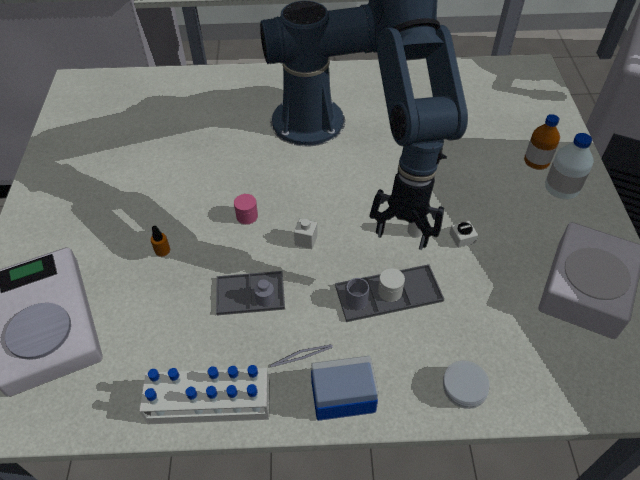

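The jar is placed at (−3, +4) mm from its bay centre. Tall bottle next. Joint 6 is near its range on this side, so I take the half-turn on the way.

```bash
python3 -c "
from h import *
plan(.433,.2555,.17,20,-172)"
```

```text
dist 0.1785 tcp [0.5862 0.1881 0.2299] grasp [0.5959 0.1829 0.177 ] head -22.8 tip [10.3 -5.6] tipdir -28.6 q [ 0.18  0.57  1.61 -0.18  0.8   2.26] gap 0.952 F [ 0.7 -0.4  0.6] t 39.6
[-0.0088, -0.0002, -0.0015, -8.6]
[-0.0087, -0.0015, -0.0015, -8.6]
[-0.0084, -0.0028, -0.0015, -8.6]
[-0.0079, -0.004, -0.0015, -8.6]
[-0.0072, -0.0051, -0.0015, -8.6]
[-0.0063, -0.0061, -0.0015, -8.6]
[-0.0053, -0.007, -0.0015, -8.6]
[-0.0042, -0.0077, -0.0015, -8.6]
[-0.003, -0.0083, -0.0015, -8.6]
[-0.0018, -0.0086, -0.0015, -8.6]
[-0.0004, -0.0088, -0.0015, -8.6]
[0.0009, -0.0088, -0.0015, -8.6]
[0.0022, -0.0085, -0.0015, -8.6]
[0.0034, -0.0081, -0.0015, -8.6]
[0.0046, -0.0075, -0.0015, -8.6]
[0.0057, -0.0067, -0.0015, -8.6]
[0.0066, -0.0058, -0.0015, -8.6]
[0.0074, -0.0048, -0.0015, -8.6]
[0.008, -0.0036, -0.0015, -8.6]
[0.0085, -0.0024, -0.0015, -8.6]
```

Call:
{"op": "apply_moves", "data": {"increments": [[[0,0,0,-8.5],[0,0,0,-8.5],[0,0,0,-8.5],[0,0,0,-8.5],[0,0,0,-8.5]]], "fingers": 0.75}}

```text
t: 40.1
tcp_pos: [0.5835, 0.1863, 0.2201]
tool_rot: [0.98, 0.175, 0.072, 0.064]
force: [-0.5, 1.3, 0.2]
finger_gap: 0.747
```

Call:
{"op": "apply_moves", "data": {"increments": [[[0,0,0,-8.5],[0,0,0,-8.5],[0,0,0,-8.5],[0,0,0,-8.5],[0,0,0,-8.5]]]}}

```text
t: 40.6
tcp_pos: [0.5803, 0.1842, 0.2087]
tool_rot: [0.848, 0.522, 0.034, 0.083]
force: [0.1, 0.4, -0.2]
finger_gap: 0.754
```

```bash
python3 -c "
from h import *
plan(.433,.2555,.17,10,-85)"
```

```text
dist 0.1738 tcp [0.5803 0.1842 0.2087] grasp [0.5881 0.1785 0.1556] head 63.0 tip [ 8.3 -6. ] tipdir -35.9 q [ 0.17  0.6   1.62 -0.18  0.8   0.76] gap 0.754 F [ 0.1  0.4 -0.2] t 40.6
[-0.0002, -0.0168, -0.0045, -8.5]
[0.0023, -0.0166, -0.0045, -8.5]
[0.0047, -0.0161, -0.0045, -8.5]
[0.007, -0.0152, -0.0045, -8.5]
[0.0092, -0.014, -0.0045, -8.5]
[0.0112, -0.0125, -0.0045, -8.5]
[0.0129, -0.0107, -0.0045, -8.5]
[0.0144, -0.0087, -0.0045, -8.5]
[0.0155, -0.0065, -0.0045, -8.5]
[0.0163, -0.0041, -0.0045, -8.5]
```

Continuous spinning both levels and sags. I'll take a few more such rows here with a small upward correction.

Call:
{"op": "apply_moves", "data": {"increments": [[[0,0,-0.002,-8.5],[0,0,-0.002,-8.5],[0,0,-0.002,-8.5],[0,0,-0.002,-8.5],[0,0,-0.002,-8.5]]]}}

```text
t: 41.1
tcp_pos: [0.5755, 0.183, 0.2071]
tool_rot: [0.599, 0.796, -0.006, 0.083]
force: [-0.1, 0.0, -0.8]
finger_gap: 0.751
```

```bash
python3 -c "
from h import *
st()"
```

```text
q [ 0.1712  0.6051  1.6232 -0.1768  0.8155  0.0062] qd [ 0.     0.002  0.003  0.004  0.036 -1.487] tau [  0.  -43.6 -13.8  -0.4  -0.3   1. ] tcp [0.5755 0.183  0.2071] tip [ 7.16 -6.21] t 41.1
```

Call:
{"op": "apply_moves", "data": {"increments": [[[0,0,0,8.5],[0,0,0,8.5],[0,0,0,8.5],[0,0,0,8.5],[0,0,0,8.5]]]}}

```text
t: 41.6
tcp_pos: [0.5724, 0.181, 0.1964]
tool_rot: [0.85, 0.521, 0.016, 0.076]
force: [0.3, 0.7, -0.3]
finger_gap: 0.752
```

```bash
python3 -c "
from h import *
st()"
```

```text
q [ 0.1687  0.6207  1.6288 -0.1773  0.8126  0.7576] qd [-0.006  0.031  0.013  0.    -0.006  1.484] tau [  0.  -44.  -13.4  -0.3  -0.2  -1. ] tcp [0.5724 0.181  0.1964] tip [ 6.12 -6.4 ] t 41.6
```

Call:
{"op": "apply_moves", "data": {"increments": [[[0,0,0,-8.5],[0,0,0,-8.5],[0,0,0,-8.5],[0,0,0,-8.5],[0,0,0,-8.5]]]}}

```text
t: 42.1
tcp_pos: [0.569, 0.1788, 0.1853]
tool_rot: [0.6, 0.796, -0.019, 0.07]
force: [0.5, -0.2, -0.2]
finger_gap: 0.748
```

```bash
python3 -c "
from h import *
st()"
```

```text
q [ 0.1661  0.637   1.6346 -0.1779  0.8094  0.0063] qd [-0.004  0.033  0.011 -0.003 -0.006 -1.482] tau [  0.  -44.2 -12.9  -0.3  -0.2   1. ] tcp [0.569  0.1788 0.1853] tip [ 5.05 -6.59] t 42.1
```

Steady: −1.1° per call. Tilt is now about 8°. On to the tall bottle with the jaws square to what remains.

```bash
python3 -c "
from h import *
plan(.433,.2555,.16,6,-21)"
```

```text
dist 0.1657 tcp [0.569  0.1788 0.1853] grasp [0.5738 0.1726 0.1319] head 105.8 tip [ 5.  -6.6] tipdir -52.6 q [ 0.17  0.64  1.63 -0.18  0.81  0.01] gap 0.748 F [ 0.5 -0.2 -0.2] t 42.1
[0.0189, -0.0184, -0.0083, -3.5]
[0.0199, -0.0172, -0.0083, -3.5]
[0.021, -0.016, -0.0083, -3.5]
[0.0219, -0.0147, -0.0083, -3.5]
[0.0227, -0.0133, -0.0083, -3.5]
[0.0235, -0.0119, -0.0083, -3.5]
```

Call:
{"op": "apply_moves", "data": {"increments": [[[0.019,-0.018,-0.012,-3.5],[0.02,-0.017,-0.01,-3.5],[0.021,-0.016,-0.008,-3.5],[0.022,-0.015,-0.008,-3.5],[0.023,-0.013,-0.005,-3.5]]]}}

```text
t: 42.6
tcp_pos: [0.4493, 0.2461, 0.2015]
tool_rot: [0.468, 0.881, -0.036, 0.061]
force: [0.1, -0.1, -0.6]
finger_gap: 0.753
```

Call:
{"op": "apply_moves", "data": {"increments": [[[0.018,-0.01,-0.003,-3.5],[0,0,0,3],[0,0,0,-3]]]}}

```text
t: 42.9
tcp_pos: [0.4242, 0.2561, 0.1972]
tool_rot: [0.438, 0.896, -0.042, 0.055]
force: [0.4, 0.4, -0.6]
finger_gap: 0.749
```

```bash
python3 -c "
from h import *
plan(.433,.2555,.1,3,0)
p,d=manip.snapshot('wrist');cv2.imwrite('pics/w5.png',p[:,:,::-1])"
```

```text
dist 0.0444 tcp [0.4242 0.2561 0.1972] grasp [0.4275 0.2494 0.1437] head 128.0 tip [ 3.5 -7.1] tipdir -63.7 q [ 0.38  0.53  1.85 -0.2   0.76 -0.14] gap 0.749 F [ 0.4  0.4 -0.6] t 42.9
[0.0024, 0.0031, 0.0143, 0.0]
[0.0024, 0.0031, 0.0143, 0.0]
[0.0024, 0.0031, 0.0143, 0.0]
```

View pics/w5.png

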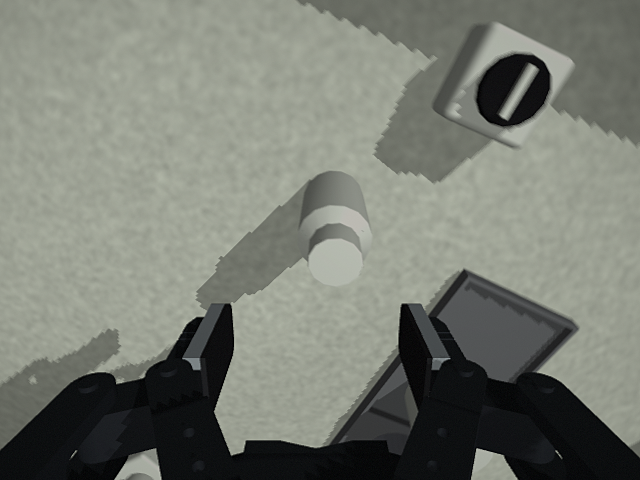

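The tall bottle (cap at (335,262)) is a little to tool +y, matching the planned +9 mm. The timer at (510,85) is well clear.

Call:
{"op": "apply_moves", "data": {"increments": [[[0.002,0.004,0.018,0],[0.002,0.003,0.018,0],[0.002,0.002,0.018,0],[0,0,0,1],[0,0,0,-1]]]}}

```text
t: 43.45
tcp_pos: [0.4298, 0.2581, 0.1357]
tool_rot: [0.438, 0.896, -0.046, 0.051]
force: [0.0, -0.3, -0.2]
finger_gap: 0.748
```

```bash
python3 -c "
from h import *
plan(.433,.2555,.05,2,0)"
```

```text
dist 0.0325 tcp [0.4298 0.2581 0.1357] grasp [0.4326 0.2512 0.0822] head 128.0 tip [ 3.  -7.3] tipdir -68.0 q [ 0.38  0.65  1.86 -0.23  0.64 -0.09] gap 0.748 F [ 0.  -0.3 -0.2] t 43.45
[0.0037, 0.0021, 0.0157, 0.0]
[0.0037, 0.0021, 0.0157, 0.0]
```

Call:
{"op": "apply_moves", "data": {"increments": [[[0.004,0.002,0.014,0],[0.003,0.001,0.013,0],[0,0,0,1],[0,0,0,-1]]]}}

```text
t: 43.85
tcp_pos: [0.4301, 0.2619, 0.108]
tool_rot: [0.439, 0.896, -0.046, 0.052]
force: [-1.7, -0.1, -0.5]
finger_gap: 0.75
```

```bash
python3 -c "
from h import *
plan(.433,.2555,.05,1,0)"
```

```text
dist 0.0045 tcp [0.4301 0.2619 0.108 ] grasp [0.433  0.255  0.0545] head 128.0 tip [ 3.  -7.3] tipdir -67.4 q [ 0.39  0.71  1.87 -0.25  0.58 -0.06] gap 0.75 F [-1.7 -0.1 -0.5] t 43.85
[0.001, 0.0005, 0.0044, 0.0]
```

Call:
{"op": "apply_moves", "data": {"increments": [[[0.001,0,0.004,0],[0,0,0,0],[0,0,0,0],[0,0,0,0],[0,0,0,0]]], "fingers": 0, "newtons": 35}}

```text
t: 44.35
tcp_pos: [0.4304, 0.2624, 0.1054]
tool_rot: [0.438, 0.896, -0.045, 0.053]
force: [-0.1, -0.1, -1.1]
finger_gap: 0.46
```

```bash
python3 -c "
from h import *
plan(.433,.2555,.05,1,0)"
```

```text
dist 0.0019 tcp [0.4304 0.2624 0.1054] grasp [0.4335 0.2556 0.0519] head 128.0 tip [ 3.2 -7.2] tipdir -66.1 q [ 0.39  0.71  1.87 -0.26  0.57 -0.06] gap 0.46 F [-0.1 -0.1 -1.1] t 44.35
[0.0005, -0.0004, 0.0018, 0.0]
```

Call:
{"op": "apply_moves", "data": {"increments": [[[0,0,-0.02,0],[0,0,-0.03,0],[0,0,-0.02,0],[0,0,0,1],[0,0,0,-1]]]}}

```text
t: 44.85
tcp_pos: [0.4254, 0.2709, 0.1756]
tool_rot: [0.439, 0.896, -0.046, 0.052]
force: [-0.7, -0.2, -1.8]
finger_gap: 0.461
```

```bash
python3 -c "
from h import *
plan(.602,.245,.12,6,0)"
```

```text
dist 0.1748 tcp [0.4254 0.2709 0.1756] grasp [0.4282 0.264  0.1221] head 128.0 tip [ 3.  -7.3] tipdir -67.7 q [ 0.41  0.58  1.83 -0.21  0.74 -0.1 ] gap 0.461 F [-0.7 -0.2 -1.8] t 44.85
[-0.0201, 0.021, 0.0023, 0.0]
[-0.0201, 0.021, 0.0023, 0.0]
[-0.0201, 0.021, 0.0023, 0.0]
[-0.0201, 0.021, 0.0023, 0.0]
[-0.0201, 0.021, 0.0023, 0.0]
[-0.0201, 0.021, 0.0023, 0.0]
```

Call:
{"op": "apply_moves", "data": {"increments": [[[-0.018,0.019,0.002,0],[-0.02,0.021,0.002,0],[-0.02,0.021,0.002,0],[-0.02,0.021,0.002,0],[-0.02,0.021,0.002,0]]]}}

```text
t: 45.35
tcp_pos: [0.563, 0.254, 0.1661]
tool_rot: [0.435, 0.898, -0.053, 0.045]
force: [-0.4, 1.1, -1.4]
finger_gap: 0.46
```

Call:
{"op": "apply_moves", "data": {"increments": [[[-0.015,0.015,0,0],[0,0,0,1],[0,0,0,-1]]]}}

```text
t: 45.65
tcp_pos: [0.5867, 0.2492, 0.1614]
tool_rot: [0.436, 0.897, -0.055, 0.043]
force: [-0.8, 0.5, -0.7]
finger_gap: 0.457
```

```bash
python3 -c "
from h import *
plan(.602,.245,.075,3,0)"
```

```text
dist 0.0358 tcp [0.5867 0.2492 0.1614] grasp [0.5883 0.2418 0.1079] head 128.3 tip [ 1.7 -7.8] tipdir -77.7 q [ 0.28  0.73  1.49 -0.17  0.93 -0.29] gap 0.457 F [-0.8  0.5 -0.7] t 45.65
[-0.0006, 0.0049, 0.0109, 0.0]
[-0.0006, 0.0049, 0.0109, 0.0]
[-0.0006, 0.0049, 0.0109, 0.0]
```

Call:
{"op": "apply_moves", "data": {"increments": [[[0,0.005,0.012,0],[0,0.005,0.012,0],[0,0.004,0.01,0],[0,0,0,1],[0,0,0,-1]]]}}

```text
t: 46.15
tcp_pos: [0.5938, 0.2539, 0.1205]
tool_rot: [0.435, 0.898, -0.058, 0.039]
force: [-0.2, -0.5, -0.9]
finger_gap: 0.46
```

```bash
python3 -c "
from h import *
plan(.602,.245,.057,1,0)
p,d=manip.snapshot('side');cv2.imwrite('pics/s10.png',cv2.resize(p[220:380,190:400,::-1],None,fx=3,fy=3))"
```

```text
dist 0.0124 tcp [0.5938 0.2539 0.1205] grasp [0.5949 0.2465 0.067 ] head 128.6 tip [ 1.1 -7.9] tipdir -81.7 q [ 0.28  0.8   1.48 -0.18  0.89 -0.27] gap 0.46 F [-0.2 -0.5 -0.9] t 46.15
[-0.0044, 0.0054, 0.0103, 0.0]
```

View pics/s10.png

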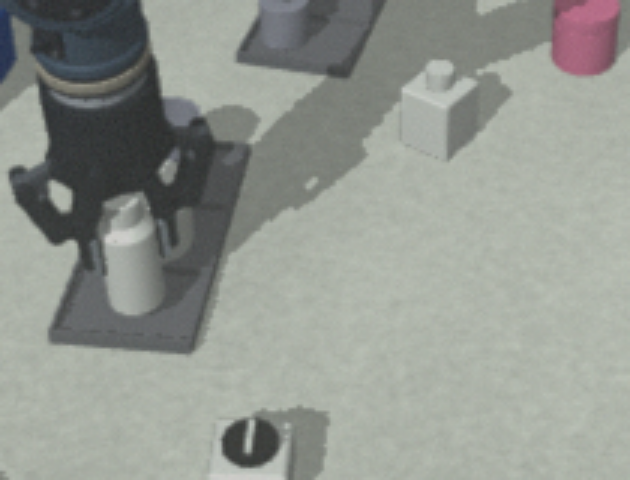

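The tall bottle is over the free end bay. Lower the last 10 mm.

Call:
{"op": "apply_moves", "data": {"increments": [[[-0.003,0.004,0.006,0],[0,0,0.003,0],[0,0,0,1],[0,0,0,-1]]]}}

```text
t: 46.6
tcp_pos: [0.5998, 0.2529, 0.1122]
tool_rot: [0.434, 0.898, -0.057, 0.04]
force: [0.3, -0.3, -2.3]
finger_gap: 0.461
```

```bash
python3 -c "
from h import *
plan(.602,.245,.057,1,0)"
```

```text
dist 0.0021 tcp [0.5998 0.2529 0.1122] grasp [0.601  0.2455 0.0587] head 128.6 tip [ 1.3 -7.9] tipdir -80.9 q [ 0.28  0.82  1.47 -0.18  0.88 -0.28] gap 0.461 F [ 0.3 -0.3 -2.3] t 46.6
[-0.0008, 0.0006, 0.0018, 0.0]
```

Call:
{"op": "apply_moves", "data": {"increments": [[[0,0,0.002,0],[0,0,0,1],[0,0,0,-1]]]}}

```text
t: 46.9
tcp_pos: [0.6, 0.2526, 0.1107]
tool_rot: [0.435, 0.898, -0.057, 0.04]
force: [-0.3, 0.5, -0.9]
finger_gap: 0.46
```

Call:
{"op": "apply_moves", "data": {"increments": [[[0,0,0,0],[0,0,0,0],[0,0,0,0],[0,0,0,0],[0,0,0,0]]], "fingers": 0.75}}

```text
t: 47.4
tcp_pos: [0.6006, 0.2528, 0.1118]
tool_rot: [0.434, 0.898, -0.056, 0.041]
force: [0.5, 0.5, 0.5]
finger_gap: 0.747
```

Call:
{"op": "apply_moves", "data": {"increments": [[[0,0,-0.015,0],[0,0,-0.04,0],[0,0,-0.05,0],[0,0,0,1],[0,0,0,-1]]]}}

```text
t: 47.9
tcp_pos: [0.5978, 0.268, 0.2221]
tool_rot: [0.434, 0.898, -0.056, 0.041]
force: [-0.1, 0.4, -0.3]
finger_gap: 0.748
```

Run:
```python
from h import *
plan(.45,-.0153,.16,8,0)
for n in("scene","side"):
    p,d=manip.snapshot(n)
    for k,x,y,z,r,T in (("jar",.613,.172,.06,.04,T3),("tall",.602,.245,.094,.03,T3)):
        c=find(n,d,x,y,z,r,.004);print(n,k,c, intray(c[1],T) if c[0] else '')
```

```text
dist 0.3138 tcp [0.5978 0.268  0.2221] grasp [0.5992 0.2607 0.1686] head 128.6 tip [ 1.4 -7.8] tipdir -79.8 q [ 0.3   0.67  1.4  -0.16  1.09 -0.3 ] gap 0.748 F [-0.1  0.4 -0.3] t 47.9
[-0.0151, -0.0358, 0.0053, 0.0]
[-0.0151, -0.0358, 0.0053, 0.0]
[-0.0151, -0.0358, 0.0053, 0.0]
[-0.0151, -0.0358, 0.0053, 0.0]
[-0.0151, -0.0358, 0.0053, 0.0]
[-0.0151, -0.0358, 0.0053, 0.0]
[-0.0151, -0.0358, 0.0053, 0.0]
[-0.0151, -0.0358, 0.0053, 0.0]
scene jar (389, array([0.6124, 0.1721, 0.06  ])) ('tray x,y', np.float64(-0.003), np.float64(0.0035))
scene tall (101, array([0.5993, 0.243 , 0.0944])) ('tray x,y', np.float64(-0.0025), np.float64(0.0756))
side jar (320, array([0.612 , 0.173 , 0.0599])) ('tray x,y', np.float64(-0.0032), np.float64(0.0045))
side tall (107, array([0.5991, 0.2454, 0.0938])) ('tray x,y', np.float64(-0.0022), np.float64(0.078))
```

Tall bottle done (−2, +77 mm). Last is the square bottle, with the jaws along its −15° side direction.

```bash
python3 -c "
from h import *
plan(.45,-.0155,.15,9,53)"
```

```text
dist 0.3146 tcp [0.5984 0.268  0.2216] grasp [0.5997 0.2606 0.1681] head 128.6 tip [ 1.4 -7.8] tipdir -79.5 q [ 0.3   0.67  1.4  -0.16  1.09 -0.3 ] gap 0.752 F [ 0.6 -0.5 -0.4] t 48.0
[-0.0132, -0.0318, 0.0058, 5.9]
[-0.0164, -0.0303, 0.0058, 5.9]
[-0.0195, -0.0285, 0.0058, 5.9]
[-0.0223, -0.0263, 0.0058, 5.9]
[-0.0249, -0.0239, 0.0058, 5.9]
[-0.0272, -0.0212, 0.0058, 5.9]
[-0.0292, -0.0183, 0.0058, 5.9]
[-0.0309, -0.0152, 0.0058, 5.9]
[-0.0323, -0.012, 0.0058, 5.9]
```

Call:
{"op": "apply_moves", "data": {"increments": [[[-0.013,-0.032,0.004,5.9],[-0.016,-0.03,0.004,5.9],[-0.02,-0.028,0.005,5.9],[-0.022,-0.026,0.006,5.9],[-0.025,-0.024,0.006,5.9]]], "fingers": 1}}

```text
t: 48.5
tcp_pos: [0.5118, 0.1145, 0.2096]
tool_rot: [0.653, 0.754, -0.044, 0.052]
force: [-0.0, -0.6, -0.3]
finger_gap: 1.002
```

Call:
{"op": "apply_moves", "data": {"increments": [[[-0.027,-0.021,0.006,5.9],[-0.029,-0.018,0.006,5.9],[-0.028,-0.013,0.006,5.9],[0,0,0,4],[0,0,0,2]]]}}

```text
t: 49.0
tcp_pos: [0.4535, 0.0196, 0.1969]
tool_rot: [0.801, 0.595, -0.04, 0.055]
force: [-0.5, 0.0, -0.3]
finger_gap: 1.0
```

```bash
python3 -c "
from h import *
plan(.45,-.0155,.1,3,0)
p,d=manip.snapshot('wrist');cv2.imwrite('pics/w6.png',p[:,:,::-1])"
```

```text
dist 0.0516 tcp [0.4535 0.0196 0.1969] grasp [0.4536 0.0123 0.1433] head 73.1 tip [ 0.1 -7.7] tipdir -89.3 q [-0.14  0.49  1.95 -0.21  0.69  0.32] gap 1.0 F [-0.5  0.  -0.3] t 49.0
[-0.0073, 0.0009, 0.0156, 0.0]
[-0.0073, 0.0009, 0.0156, 0.0]
[-0.0073, 0.0009, 0.0156, 0.0]
```

View pics/w6.png

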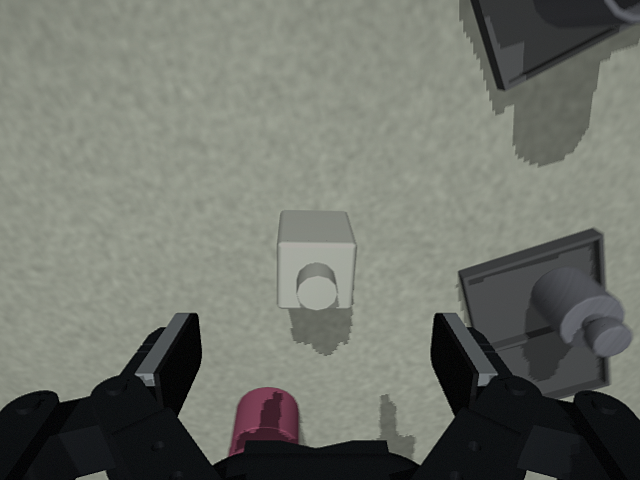

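The square bottle at (316,262) has its sides parallel to the pads and is centred. Descend.

Call:
{"op": "apply_moves", "data": {"increments": [[[-0.008,0.001,0.02,0],[-0.008,0.001,0.025,0],[-0.008,0,0.02,0],[0,0,0,1],[0,0,0,-1]]]}}

```text
t: 49.55
tcp_pos: [0.4473, -0.013, 0.1315]
tool_rot: [0.8, 0.596, -0.041, 0.052]
force: [0.2, -0.2, 0.7]
finger_gap: 0.999
```

```bash
python3 -c "
from h import *
plan(.45,-.0155,.037,3,0)"
```

```text
dist 0.0413 tcp [ 0.4473 -0.013   0.1315] grasp [ 0.4471 -0.0202  0.078 ] head 73.3 tip [-0.2 -7.6] tipdir -91.6 q [-0.21  0.62  2.01 -0.28  0.5   0.32] gap 0.999 F [ 0.2 -0.2  0.7] t 49.55
[0.0035, 0.0, 0.0133, 0.0]
[0.0035, 0.0, 0.0133, 0.0]
[0.0035, 0.0, 0.0133, 0.0]
```

Call:
{"op": "apply_moves", "data": {"increments": [[[0.004,0,0.016,0],[0.004,0,0.013,0],[0.003,0,0.009,0],[0,0,0,1],[0,0,0,-1]]]}}

```text
t: 50.05
tcp_pos: [0.4522, -0.0058, 0.0928]
tool_rot: [0.798, 0.598, -0.04, 0.054]
force: [-0.7, -0.9, 0.3]
finger_gap: 1.001
```

```bash
python3 -c "
from h import *
plan(.45,-.0155,.037,1,0)"
```

```text
dist 0.004 tcp [ 0.4522 -0.0058  0.0928] grasp [ 0.4522 -0.013   0.0393] head 73.6 tip [ 0.  -7.7] tipdir -89.6 q [-0.19  0.71  2.01 -0.33  0.41  0.4 ] gap 1.001 F [-0.7 -0.9  0.3] t 50.05
[-0.0027, -0.0015, 0.0026, 0.0]
```

Call:
{"op": "apply_moves", "data": {"increments": [[[-0.002,-0.001,0.002,0],[0,0,0,0],[0,0,0,0],[0,0,0,0],[0,0,0,0]]], "fingers": 0, "newtons": 40}}

```text
t: 50.55
tcp_pos: [0.4507, -0.0078, 0.0929]
tool_rot: [0.798, 0.598, -0.039, 0.055]
force: [0.3, 0.4, -1.0]
finger_gap: 0.54
```

```bash
python3 -c "
from h import *
plan(.45,-.0155,.037,1,0)"
```

```text
dist 0.0026 tcp [ 0.4507 -0.0078  0.0929] grasp [ 0.4508 -0.0151  0.0394] head 73.6 tip [ 0.2 -7.7] tipdir -88.8 q [-0.2   0.71  2.02 -0.34  0.4   0.4 ] gap 0.54 F [ 0.3  0.4 -1. ] t 50.55
[-0.0003, -0.0008, 0.0024, 0.0]
```

Call:
{"op": "apply_moves", "data": {"increments": [[[0,0,-0.02,0],[0,0,-0.035,0],[0,0,-0.03,0],[0,0,0,1],[0,0,0,-1]]]}}

```text
t: 51.05
tcp_pos: [0.4499, 0.0037, 0.1786]
tool_rot: [0.799, 0.598, -0.04, 0.054]
force: [0.6, -0.2, -1.8]
finger_gap: 0.531
```

```bash
python3 -c "
from h import *
plan(.605,-.1835,.14,7,0)
p,d=manip.snapshot('side');cv2.imwrite('pics/s11.png',cv2.resize(p[180:340,190:400,::-1],None,fx=3,fy=3))"
```

```text
dist 0.238 tcp [0.4499 0.0037 0.1786] grasp [ 0.4499 -0.0035  0.125 ] head 73.5 tip [ 0.  -7.6] tipdir -90.0 q [-0.17  0.53  1.98 -0.23  0.63  0.29] gap 0.531 F [ 0.6 -0.2 -1.8] t 51.05
[-0.0185, 0.0285, 0.0013, 0.0]
[-0.0185, 0.0285, 0.0013, 0.0]
[-0.0185, 0.0285, 0.0013, 0.0]
[-0.0185, 0.0285, 0.0013, 0.0]
[-0.0185, 0.0285, 0.0013, 0.0]
[-0.0185, 0.0285, 0.0013, 0.0]
[-0.0185, 0.0285, 0.0013, 0.0]
```

View pics/s11.png

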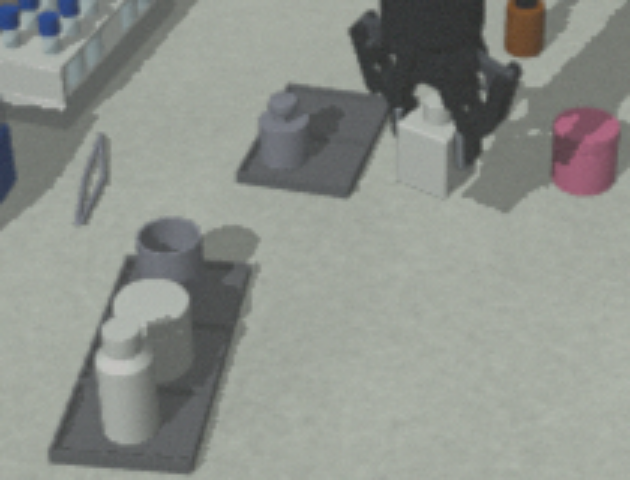

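Call:
{"op": "apply_moves", "data": {"increments": [[[-0.016,0.024,-0.002,0],[-0.019,0.029,0,0],[-0.019,0.029,0,0],[-0.019,0.029,0,0],[-0.019,0.029,0,0]]]}}

```text
t: 51.6
tcp_pos: [0.5534, -0.1224, 0.1872]
tool_rot: [0.796, 0.602, -0.048, 0.043]
force: [-0.1, 0.3, -2.2]
finger_gap: 0.539
```

Call:
{"op": "apply_moves", "data": {"increments": [[[-0.019,0.029,0,0],[-0.014,0.018,0,0],[0,0,0,1],[0,0,0,-1]]]}}

```text
t: 52.0
tcp_pos: [0.5909, -0.1729, 0.1837]
tool_rot: [0.797, 0.6, -0.05, 0.04]
force: [-0.1, 0.8, -0.4]
finger_gap: 0.533
```

```bash
python3 -c "
from h import *
plan(.605,-.185,.07,3,0)"
```

```text
dist 0.0625 tcp [ 0.5909 -0.1729  0.1837] grasp [ 0.5892 -0.1795  0.1302] head 73.9 tip [-1.8 -7.1] tipdir -104.4 q [-0.42  0.67  1.56 -0.16  0.9  -0.04] gap 0.533 F [-0.1  0.8 -0.4] t 52.0
[0.0023, 0.0055, 0.02, 0.0]
[0.0023, 0.0055, 0.02, 0.0]
[0.0023, 0.0055, 0.02, 0.0]
```

Call:
{"op": "apply_moves", "data": {"increments": [[[0.002,0.006,0.02,0],[0.002,0.006,0.022,0],[0.002,0.005,0.018,0],[0,0,0,1],[0,0,0,-1]]]}}

```text
t: 52.5
tcp_pos: [0.6002, -0.173, 0.1168]
tool_rot: [0.795, 0.603, -0.054, 0.033]
force: [-0.6, -0.0, -1.5]
finger_gap: 0.534
```

```bash
python3 -c "
from h import *
plan(.605,-.185,.0445,2,0)
p,d=manip.snapshot('scene');cv2.imwrite('pics/s12.png',cv2.resize(p[210:330,180:330,::-1],None,fx=4,fy=4))"
```

```text
dist 0.0209 tcp [ 0.6002 -0.173   0.1168] grasp [ 0.5977 -0.1793  0.0633] head 74.4 tip [-2.6 -6.7] tipdir -111.5 q [-0.41  0.78  1.55 -0.17  0.81 -0.02] gap 0.534 F [-0.6 -0.  -1.5] t 52.5
[-0.0006, 0.0044, 0.0095, 0.0]
[-0.0006, 0.0044, 0.0095, 0.0]
```

View pics/s12.png

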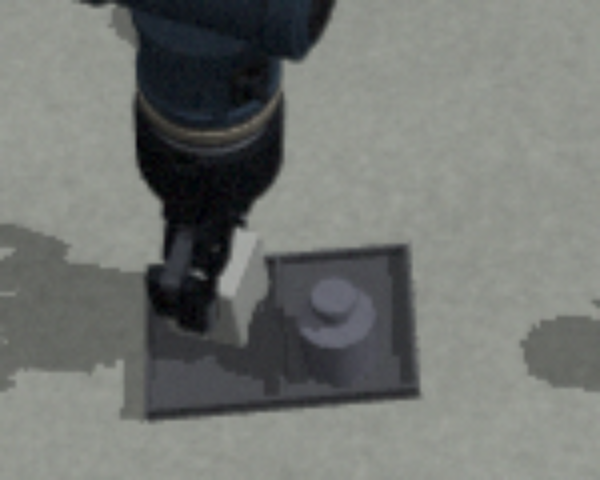

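Call:
{"op": "apply_moves", "data": {"increments": [[[-0.001,0.004,0.01,0],[0,0.004,0.006,0],[0,0,0,1],[0,0,0,-1]]]}}

```text
t: 52.95
tcp_pos: [0.6075, -0.1778, 0.1022]
tool_rot: [0.795, 0.604, -0.053, 0.034]
force: [0.2, 0.1, -1.3]
finger_gap: 0.535
```

```bash
python3 -c "
from h import *
plan(.605,-.185,.0445,2,0)"
```

```text
dist 0.0043 tcp [ 0.6075 -0.1778  0.1022] grasp [ 0.6052 -0.1841  0.0487] head 74.5 tip [-2.5 -6.8] tipdir -110.2 q [-0.42  0.81  1.54 -0.18  0.8  -0.02] gap 0.535 F [ 0.2  0.1 -1.3] t 52.95
[-0.0002, 0.0001, 0.0021, 0.0]
[-0.0002, 0.0001, 0.0021, 0.0]
```

Call:
{"op": "apply_moves", "data": {"increments": [[[0,0,0.003,0],[0,0,0.001,0],[0,0,0,1],[0,0,0,-1]]]}}

```text
t: 53.35
tcp_pos: [0.6076, -0.1786, 0.0988]
tool_rot: [0.795, 0.604, -0.053, 0.035]
force: [0.1, 0.4, -0.6]
finger_gap: 0.533
```

```bash
python3 -c "
from h import *
plan(.605,-.185,.0445,2,0)"
```

```text
dist 0.0008 tcp [ 0.6076 -0.1786  0.0988] grasp [ 0.6053 -0.185   0.0452] head 74.5 tip [-2.4 -6.8] tipdir -109.6 q [-0.42  0.81  1.54 -0.18  0.79 -0.02] gap 0.533 F [ 0.1  0.4 -0.6] t 53.35
[0.0, -0.0002, 0.0004, 0.0]
[0.0, -0.0002, 0.0004, 0.0]
```

Force z has dropped from −1.4 to −0.6 N, so the bottle is touching the floor. Release.

Call:
{"op": "apply_moves", "data": {"increments": [[[0,0,0,0],[0,0,0,0],[0,0,0,0],[0,0,0,0],[0,0,0,0]]], "fingers": 0.95}}

```text
t: 53.85
tcp_pos: [0.6083, -0.1789, 0.0999]
tool_rot: [0.795, 0.604, -0.052, 0.036]
force: [0.3, 0.5, -0.2]
finger_gap: 0.952
```

Call:
{"op": "apply_moves", "data": {"increments": [[[0,0,-0.015,0],[0,0,-0.04,0],[0,0,-0.05,0],[0,0,-0.04,0],[0,-0.03,-0.02,0]]]}}

```text
t: 54.35
tcp_pos: [0.5877, -0.1513, 0.2695]
tool_rot: [0.795, 0.604, -0.053, 0.034]
force: [0.3, -0.6, 0.5]
finger_gap: 0.955
```

Call:
{"op": "apply_moves", "data": {"increments": [[[0,-0.045,0,0],[0,-0.045,0,0],[0,-0.045,0,0],[0,0,0,1],[0,0,0,-1]]]}}

```text
t: 54.85
tcp_pos: [0.451, -0.1112, 0.2797]
tool_rot: [0.794, 0.604, -0.049, 0.04]
force: [1.4, -0.1, 0.5]
finger_gap: 0.952
```

Run:
```python
from h import *
plan(.45,-.1,.2,1,0)
L=(("jar",.613,.172,.06,.04,T3),("cup",.632,.095,.06,.035,T3),("tall",.6,.245,.094,.03,T3),("sq",.605,-.185,.074,.03,T2),("wt",.617,-.111,.064,.03,T2))
for n in("scene","side"):
    p,d=manip.snapshot(n)
    for k,x,y,z,r,T in L:
        c=find(n,d,x,y,z,r,.004);print(n,k,c, intray(c[1],T) if c[0] else '')
    print("timer",find(n,d,.4637,.3653,.044,.03))
    Q=cloud(n,d).reshape(-1,3);q=Q[(np.hypot(Q[:,0]-.47,Q[:,1]+.363)<.05)&(Q[:,2]>.02)]
    print("dropper",q.min(0).round(4),q.max(0).round(4))
    cv2.imwrite(f'pics/{n}13.png',p[:,:,::-1])
    cv2.imwrite(f'pics/{n}13c.png',cv2.resize(p[190:330,190:480,::-1] if n=="scene" else p[180:380,190:400,::-1],None,fx=2.7,fy=2.7))
```

```text
dist 0.0317 tcp [ 0.451  -0.1112  0.2797] grasp [ 0.4494 -0.1179  0.2262] head 74.5 tip [-1.7 -7.1] tipdir -103.5 q [-0.42  0.35  1.85 -0.16  0.92 -0.06] gap 0.952 F [ 1.4 -0.1  0.5] t 54.85
[0.0206, -0.0043, 0.0237, 0.0]
scene jar (399, array([0.6113, 0.172 , 0.06  ])) ('tray x,y', np.float64(-0.0041), np.float64(0.0036))
scene cup (114, array([0.6327, 0.0936, 0.06  ])) ('tray x,y', np.float64(0.0021), np.float64(-0.0774))
scene tall (103, array([0.5991, 0.2432, 0.0938])) ('tray x,y', np.float64(-0.0026), np.float64(0.0759))
scene sq (65, array([ 0.6049, -0.1862,  0.0742])) ('tray x,y', np.float64(-0.0001), np.float64(-0.0402))
scene wt (82, array([ 0.6175, -0.1133,  0.0636])) ('tray x,y', np.float64(0.0161), np.float64(0.0319))
timer (142, array([0.4651, 0.3637, 0.0436]))
dropper [ 0.4482 -0.3824  0.0202] [ 0.4881 -0.3445  0.0967]
side jar (322, array([0.6126, 0.1725, 0.06  ])) ('tray x,y', np.float64(-0.0027), np.float64(0.0039))
side cup (119, array([0.6325, 0.0961, 0.0598])) ('tray x,y', np.float64(0.0024), np.float64(-0.0749))
side tall (105, array([0.5984, 0.2458, 0.0941])) ('tray x,y', np.float64(-0.0028), np.float64(0.0785))
side sq (45, array([ 0.6034, -0.1848,  0.0739])) ('tray x,y', np.float64(-0.0015), np.float64(-0.0388))
side wt (51, array([ 0.6163, -0.1089,  0.0637])) ('tray x,y', np.float64(0.0151), np.float64(0.0364))
timer (247, array([0.4602, 0.3701, 0.0438]))
dropper [ 0.4456 -0.3812  0.02  ] [ 0.4835 -0.3383  0.0839]
```

View pics/scene13c.png

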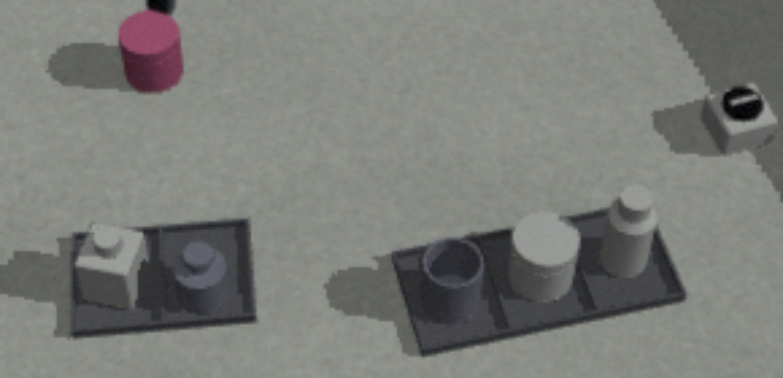

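View pics/side13c.png

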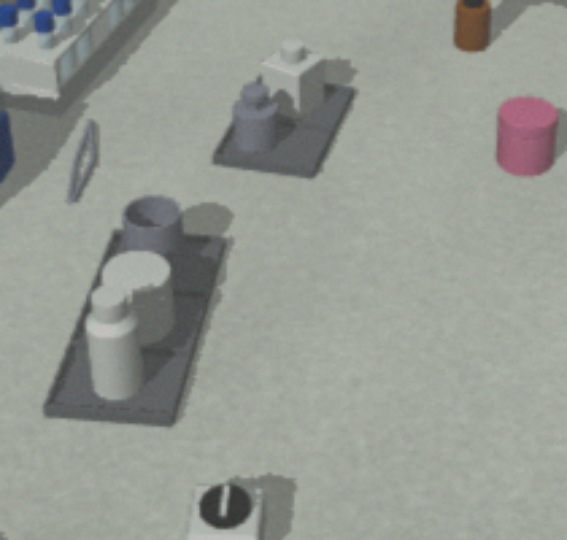

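All five pieces stand upright in their bays and every measurement is within tolerance. The dropper and timer haven't moved, and the gripper is clear. Handing in.

```bash
python3 -c "
from station import manip
print(manip.sign_off())"
```

```text
the job is handed in; nothing more can be done
None
```

I put all five pieces in their trays and handed the job in at about 55 s of the 131 s allowed. The sign-off gives no verdict.

In the three-bay tray, the cup is in the −y end bay, the white jar in the middle, and the tall bottle in the +y end bay. In the two-bay tray, the weight is in the +y bay and the square bottle in the −y bay.

My last check used both fixed cameras. It gave each piece's offset from its bay centre:

| Piece | Across the tray (limit 30 mm) | Along the tray (limit 20 mm) |
|---|---|---|
| Jar | 3–4 mm | 4 mm |
| Cup | 2 mm | 0–2 mm |
| Tall bottle | 3 mm | 1–4 mm |
| Square bottle | 0–2 mm | 1–3 mm |
| Weight | 15–16 mm | 1–6 mm |

The top heights match pieces standing on the 4 mm floor, and all five look upright in both views. I saw no movement of the dropper or the timer, and the pink jar was not touched. The gripper was clear of everything at hand-in.

- **Tool tilt:** the short moves let the tool tilt build up to about 19°. I set the weight down leaning a few degrees; it settled upright, though it sits the furthest off centre.
- **Levelling attempt:** I tried pressing the fingertips on bare bench to level the tool. It peaked at about 68 N, below the 120 N limit, and did not help. Turning the gripper about its own axis did reduce the tilt, to about 7–8° by the end.

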